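# Fit the ring mandrel into the goldsmith's bench by feel

## Task

Take the stepped aluminium ring mandrel out of its cradle and fit it to the goldsmith's bench: slide the nose of its tang along the front rail, hidden under the overhanging bench top, until you feel the bored hole, then push the tang fully home, its shoulder against the rail, and let go. Press gently, always under 30 N, so that the wood is not bruised, and leave the ring tray, the doming block and the hammer where they are.

Things in the scene. Friction and masses are not known exactly. Their poses are not given: they have to be found in the camera images.
- mandrel_mid (a point): Stepped ring mandrel, plain aluminium, 0.18 to 0.26 kg, 280 mm long: five round steps, each 45 mm long, of diameter 16, 18, 20, 22, 24 mm, then a tang. This point: axis, middle of the 20 mm step (grip it here from above); thin end 112.5 mm, shoulder 112.5 mm, nose 167.5 mm away; centre of mass 30 mm towards the tang. x axis: towards the tang. Starts level in its cradle, axis 60 mm up.
- mandrel_nose (a point): Tip of the mandrel's tang, on the axis; x axis as for mandrel_mid. The tang is a round pin of diameter 13 mm, 55 mm long from the flat shoulder of the 24 mm step; its last 8 mm taper to a blunt nose 6 mm across.
- cradle: Fixed wooden cradle that holds the mandrel at the start, left or right of the work: plank 235 x 90 x 12 mm with two V blocks, 18 mm long and up to 67 mm high, 93 mm before and behind its centre; the middle is free. Origin: table level, below mandrel_mid as it lies; x axis along the mandrel towards the tang.
- bench: Fixed tabletop goldsmith's bench. Origin: table level, below the middle of the front rail's face; x: square into that face, away from the robot; y: left along it; z up. Wooden top 460 mm wide, 115 to 145 mm above the table, overhanging the face by 50 mm (front edge at x = -50 mm). Drawer pedestals stand from y = 145 mm outwards on both sides, fronts and knobs at x = -20 to -38 mm.
- rail_mid (a point): Point on the rail's face at the height of its hole, 90 mm up, at y = -50 mm of the bench, axes as the bench. The rail is flat wood, 55 to 115 mm up, 60 mm thick, face at x = 0. It has one 14.5 mm through hole, square to the face, its centre 90 mm up and anywhere within 30 mm left or right of this point: not measured, hidden under the top. With the shoulder against the face the nose is 55 mm in.
- pin_mid (a point): Centre of the bench pin, a beech tongue fixed to the bench: 60 mm wide, 16 mm thick (119 to 136 mm above the table), it sticks out from under the top's front edge to x = -118 mm of the bench, at y = 95 to 155 mm.
- tray_mid (a point): Bystander: shallow wooden tray of small white rings on cards, 150 x 210 x 35 mm, loose on the table on the other side from the cradle; point at its centre, half-way up.
- block_mid (a point): Bystander: brass doming block, 55 mm cube with round hollows, loose on the bench top; point at its centre.
- hammer_grip (a point): Bystander: small hammer, 210 mm long, wooden handle, loose on the bench top; point on its handle.

How it is judged:
By the outcome, as a careful person would: the job done as asked, in the order asked, and still so for the second after the job is handed in, with the robot touching nothing.
It also fails if it takes over 72 s, if anything falls off the work surface, if the arm or the gripper's body presses on something with over 40 N, if the wrist force passes 120 N, or if a joint passes its speed limit or range.

## Robot

A 7-joint arm with a two-finger parallel gripper is mounted at the origin on the work surface. World frame = base frame: x ahead of the robot, y to its left, z up, the work surface at z = 0. Lengths are in m, angles in rad, forces in N, time in s.
With the tool pointing down it reaches from about 0.4 to 0.875 m from the base axis. Payload 6.5 kg.
Tool frame: the origin (TCP) lies midway between the tips of the shut fingers; the grasp point (between the pads) lies 19 mm behind it; z points along the fingers, x is the direction in which the jaws open and shut, and the axes are right-handed (so a half turn about z gives the same grasp; the last joint's range is limited). The gripper opens to 85 mm and grips with 20 to 120 N. Pads are 22 mm wide; open, the fingers measure 114 mm over their backs; the gripper's body (76 mm by 85 mm) begins 54 mm behind the grasp point. The pads swing forward as they close: fully open they stand 13 mm farther back than shut.
Start: joints at [1.278, 0.536, -0.004, 1.538, 0.003, 1.067, -0.071], TCP at [0.146, -0.633, 0.231] pointing down, gripper open.
Joint ranges: [-2.7, 2.7], [-0.37, 2.16], [-1.27, 1.26], [0.24, 2.4], [-1.31, 4.45], [0.19, 1.91], [-2.76, 2.76]. Speed limits (rad/s): [2.39, 2.39, 3.14, 3.14, 3.14, 3.14, 3.14].

## Interface

Orientations are given as a unit quaternion [w, x, y, z].
In Python, from rig import bot gives the robot as it stands.
- The arm moves only by the tool play_rows, never from a script. Its argument "motion" is a list of rows, each an object of numbers: "grip": the closure, from 0 (fully open) to 1 (shut); "dx", "dy", "dz": the shift along the tool's x, y, z in mm; "rx", "ry", "rz": the turn, a rotation vector about the tool's x, y, z in degrees. In form: [{"grip": .., "dx": .., "dy": .., "dz": .., "rx": .., "ry": .., "rz": ..}, ...]. A call has 1 to 5 rows; each row shifts and turns the commanded pose from where the row before left it, along the tool's axes as they then stand; what a row does not reach is not made up. A row lasts 1/8 s, in which the tool goes at most 62.5 mm and 10.7 degrees, less where a joint would pass 70% of its speed; a pose out of reach is approached as far as the arm can. A call with a gripper value outside its range is refused whole. The fingers move at their own pace and stop on an object; the grip force is fixed at half the most. Time passes only in rows, so rows that do not move let the fingers close. It gives the time, the measured TCP pose, the force and the opening at its end, in the units of the state.
- bot.read_state(): the state, without advancing time (a new reading comes with each control period).
- bot.camera(name): name is "side" or "top"; returns a dict with "image" (420x560x3 uint8, red, green, blue), "vertical_fov" (degrees; the focal length in pixels is half the picture's height over the tangent of half this angle, whatever the lens; pixels are square), "cx", "cy" (the principal point, pixels), "view" (4x4, takes a point from world to camera coordinates). Camera axes: x right, y down, z forward; pixel columns grow to the right and rows downward; lengths in m; the calibration is good to about 2 mm. A picture is of the moment at which its call begins. There is no depth.
- bot.sign_off(): hands the job in, once; it reports no verdict.
The state is a dict: "t": time; "joint_positions": joint angles; "dq": joint speeds; "joint_torque": joint torques, N m; "eef_pos": TCP position; "orientation": TCP orientation; "ft_force": force on the tool from outside, world axes, zero at the start; "ft_torque": the same for the moment, N m; "opening": finger opening in m.
Only numpy, scipy, OpenCV 4.12 (cv2) and the standard library are available. Lean on these libraries where they do the work, as an engineer would, in place of code of your own. Each camera call takes 0.05 s, during which the arm holds its last target.

## Working session

There is one attempt and no reset: what is moved stays moved. The work goes in short steps, Python scripts to look and compute and a tool call to move; the robot and the scene stay as the last step left them, time stands still between calls to the robot, and variables do not carry over. Pictures are saved under pics/ and viewed, and the job is handed in when it is done.

Besides the shell and the picture viewer there is one more tool, called after "Call:" by a JSON object that holds its "method" and its "body", one argument or row to a line. play_rows: Moves the arm, as the interface text tells. Its arguments: {"type":"object","properties":{"motion":{"type":"array","items":{"type":"object","properties":{"grip":{"type":"number"},"dx":{"type":"number"},"dy":{"type":"number"},"dz":{"type":"number"},"rx":{"type":"number"},"ry":{"type":"number"},"rz":{"type":"number"}}}}},"required":["motion"]}

```bash
mkdir -p pics; ls; python3 - <<'E'
from rig import bot
import cv2,numpy as np
s=bot.read_state();print({k:np.round(v,4).tolist() for k,v in s.items()})
for n in("side","top"):
    c=bot.camera(n);cv2.imwrite(f"pics/{n}0.png",c["image"][:,:,::-1])
    print(n,c["vertical_fov"],c["cx"],c["cy"],np.round(c["view"],4).tolist(), [k for k in c])
E
```

```text
pics
{'t': 0.0, 'joint_positions': [1.2778, 0.5372, -0.0044, 1.5389, 0.0026, 1.0673, -0.0712], 'dq': [-0.0003, 0.0004, 0.0011, 0.0015, 0.0004, -0.0021, 0.0006], 'joint_torque': [0.0008, -58.3406, 1.0495, -25.9098, 0.0124, 0.0096, -0.0], 'eef_pos': [0.146, -0.6327, 0.2304], 'orientation': [-0.0005, 0.7826, -0.6225, -0.0007], 'ft_force': [0.3689, 0.6222, 0.7528], 'ft_torque': [-0.0007, -0.0538, -0.0324], 'opening': 0.0851}
side 45.25113460616187 273.78964654168277 207.1381341128215 [[0.9912, -0.1321, -0.0078, -0.5465], [-0.1005, -0.7134, -0.6935, 0.1466], [0.0861, 0.6881, -0.7204, 1.4332], [0.0, 0.0, 0.0, 1.0]] ['image', 'vertical_fov', 'cx', 'cy', 'view']
top 54.227385531553175 283.3583461069091 209.3541063904115 [[-0.0077, -0.9999, 0.0099, -0.018], [-0.9971, 0.0069, -0.076, 0.5624], [0.0759, -0.0104, -0.9971, 1.0342], [0.0, 0.0, 0.0, 1.0]] ['image', 'vertical_fov', 'cx', 'cy', 'view']
```

View pics/side0.png

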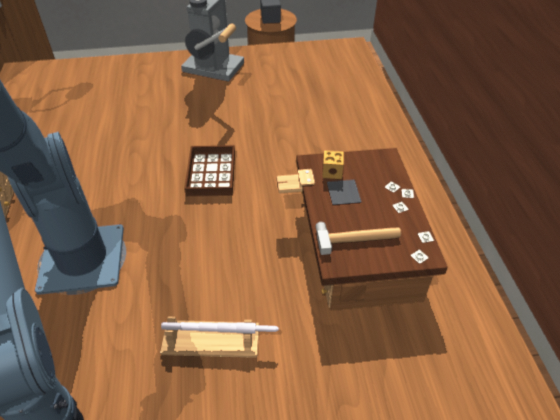

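View pics/top0.png

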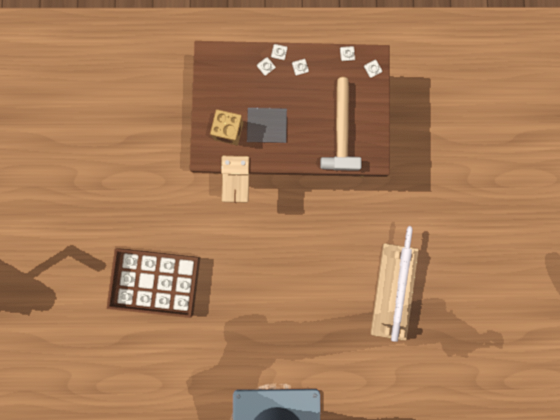

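```bash
python3 - <<'E'
import cv2,numpy as np
t=cv2.imread("pics/top0.png");s=cv2.imread("pics/side0.png")
cv2.imwrite("pics/a.png",cv2.resize(t[215:350,360:430],None,fx=4.4,fy=4.4,interpolation=cv2.INTER_CUBIC))
cv2.imwrite("pics/b.png",cv2.resize(s[305:365,155:290],None,fx=5.9,fy=5.9,interpolation=cv2.INTER_CUBIC))
cv2.imwrite("pics/c.png",cv2.resize(t[30:210,180:400],None,fx=3.3,fy=3.3,interpolation=cv2.INTER_CUBIC))
cv2.imwrite("pics/d.png",cv2.resize(s[140:310,270:445],None,fx=3.5,fy=3.5,interpolation=cv2.INTER_CUBIC))
E
```

```text
(no output)
```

View pics/a.png

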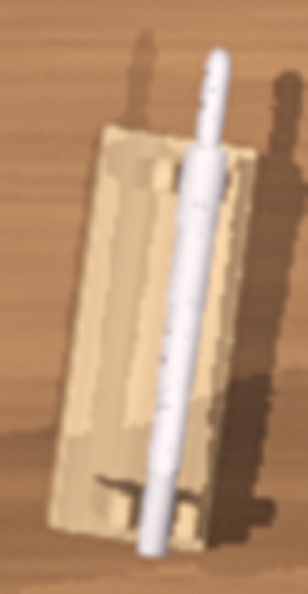

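View pics/b.png

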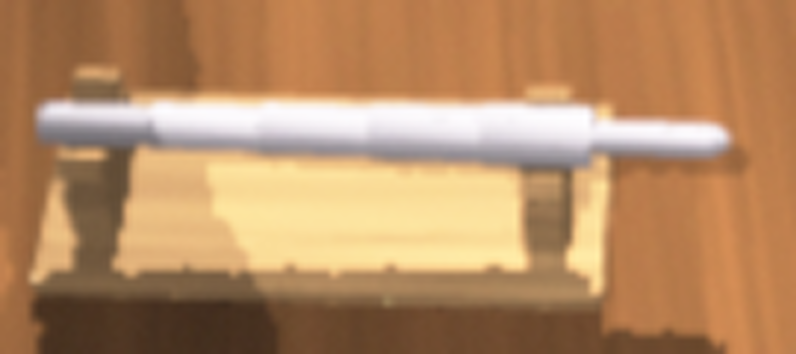

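View pics/c.png

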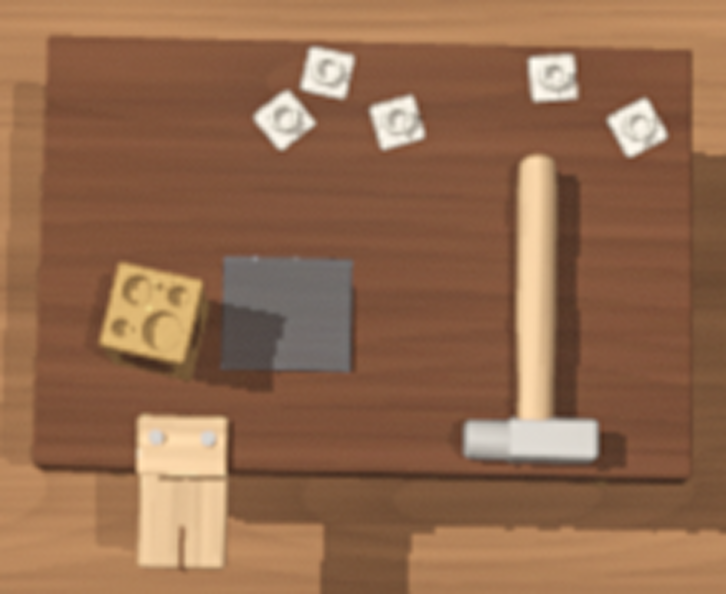

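View pics/d.png

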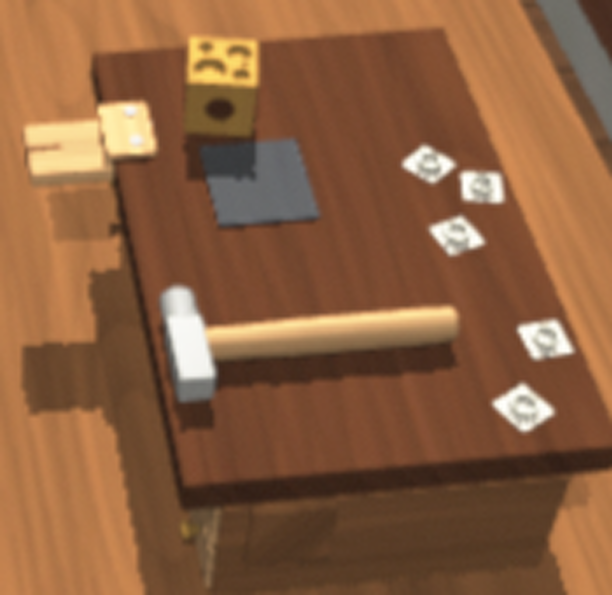

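```bash
cat > h.py <<'E'
import numpy as np
from scipy.optimize import least_squares
C={"top":(54.227385531553175,283.3583461069091,209.3541063904115,[[-0.0077,-0.9999,0.0099,-0.018],[-0.9971,0.0069,-0.076,0.5624],[0.0759,-0.0104,-0.9971,1.0342]]),
"side":(45.25113460616187,273.78964654168277,207.1381341128215,[[0.9912,-0.1321,-0.0078,-0.5465],[-0.1005,-0.7134,-0.6935,0.1466],[0.0861,0.6881,-0.7204,1.4332]])}
def proj(n,P):
    f,cx,cy,V=C[n];V=np.array(V);f=210/np.tan(np.radians(f)/2)
    p=V[:,:3]@P+V[:,3];return np.array([cx+f*p[0]/p[2],cy+f*p[1]/p[2]])
def crop(p,s,o):return (np.array(p)+.5)/s-.5+np.array(o)
def fit(obs,x0,z=True):
    # obs: (cam, local xyz, pixel); pose x,y,yaw
    def T(q,l):
        c,s=np.cos(q[2]),np.sin(q[2]);return np.array([q[0]+c*l[0]-s*l[1],q[1]+s*l[0]+c*l[1],l[2]+(q[3] if len(q)>3 else 0)])
    g=lambda q:np.concatenate([proj(n,T(q,l))-u for n,l,u in obs])
    r=least_squares(g,x0);return r.x,g(r.x).reshape(-1,2)
E
python3 - <<'E'
from h import *
A=lambda p:crop(p,4.4,(360,215));B=lambda p:crop(p,5.9,(155,305))
Cc=lambda p:crop(p,3.3,(180,30));D=lambda p:crop(p,3.5,(270,140))
m=[("top",(.1675,0,.06),A((219,50))),("top",(-.1125,0,.06),A((151,551))),("top",(.1125,0,.06),A((205,148))),
("side",(.1675,0,.06),B((731,139))),("side",(-.1125,0,.06),B((39,124))),("side",(.1125,0,.06),B((592,136)))]
for o,x0 in((m,[.4,-.3,0]),(m,[.4,-.3,0,0]),(m[:3],[.4,-.3,0]),(m[3:],[.4,-.3,0])):
    q,r=fit(o,x0);print("mandrel",q.round(4),r.round(1).tolist())
b=[("top",(-.05,.23,.145),Cc((36,464))),("top",(-.05,-.23,.145),Cc((689,476))),
("side",(-.05,.23,.145),D((94,55))),("side",(-.05,-.23,.145),D((183,488)))]
pn=[("top",(-.118,.155,.136),Cc((138,567))),("top",(-.118,.095,.136),Cc((225,567)))]
ps=[("side",(-.118,.155,.136),D((25,125))),("side",(-.118,.095,.136),D((31,177)))]
for o in(b,b+pn+ps,b[:2]+pn,b[2:]+ps):
    q,r=fit(o,[.7,0,0]);print("bench",q.round(4),r.round(1).tolist())
q,r=fit(b+pn+ps,[.7,0,0,0]);print("bench",q.round(4),r.round(1).tolist())
E
```

```text
mandrel [ 0.3514 -0.3056 -0.1634] [[-0.4, -0.3], [-0.2, -0.2], [-0.2, -0.6], [-0.9, 0.4], [0.1, 0.2], [-0.3, 0.4]]
mandrel [ 0.3515 -0.3058 -0.1636  0.0019] [[-0.1, -0.4], [0.1, -0.1], [0.1, -0.6], [-0.8, 0.1], [0.0, -0.1], [-0.3, 0.1]]
mandrel [ 0.3504 -0.3061 -0.1655] [[-0.1, 0.1], [-0.0, 0.1], [0.1, -0.2]]
mandrel [ 0.3523 -0.305  -0.1606] [[-0.5, -0.0], [0.5, 0.1], [0.1, 0.0]]
bench [ 0.6889 -0.0374 -0.027 ] [[-1.5, -0.6], [1.5, -0.0], [-0.7, -0.4], [0.0, 0.3]]
bench [ 0.6887 -0.0374 -0.0262] [[-1.5, -0.4], [1.6, 0.0], [-0.9, -0.4], [-0.0, 0.4], [0.1, -0.9], [-0.1, -0.4], [-0.9, 0.4], [-0.3, -0.2]]
bench [ 0.6879 -0.0371 -0.0234] [[-1.6, 0.2], [1.5, 0.1], [0.1, -0.4], [-0.1, 0.0]]
bench [ 0.6898 -0.0377 -0.0311] [[-0.1, -0.4], [-0.0, 0.4], [-0.2, 0.2], [0.3, -0.4]]
bench [ 0.6889 -0.0368 -0.0261 -0.0019] [[-1.6, -0.3], [1.1, 0.0], [-0.8, 0.0], [-0.0, 0.6], [0.0, -0.9], [-0.3, -0.4], [-0.8, 0.7], [-0.2, 0.1]]
```

```bash
cat > mv.py <<'E'
import sys,numpy as np
from scipy.spatial.transform import Rotation as R
from rig import bot
def st():
    s=bot.read_state();w,x,y,z=s["orientation"];r=R.from_quat([x,y,z,w])
    return s,r
def show(tgt=None,ang=None):
    s,r=st();M=r.as_matrix()
    print("t",round(s["t"],3),"pos",s["eef_pos"].round(4) if hasattr(s["eef_pos"],'round') else s["eef_pos"],"xang",np.degrees(np.arctan2(M[1,0],M[0,0])).round(2),"tooly",M[:,1].round(4),"z",M[:,2].round(4),"F",np.round(s["ft_force"],2),"T",np.round(s["ft_torque"],2),"op",round(s["opening"],4))
    if ang is not None:
        Rt=R.from_matrix(np.array([[np.cos(ang),np.sin(ang),0],[np.sin(ang),-np.cos(ang),0],[0,0,-1.]]))
        rv=(r.inv()*Rt).as_rotvec(degrees=True);print("rot",rv.round(2))
        if tgt is not None:
            d=np.array(tgt)-s["eef_pos"];print("shift now-axes",(M.T@d*1000).round(1),"after-rot axes",(Rt.as_matrix().T@d*1000).round(1))
if __name__=="__main__":
    a=[float(v) for v in sys.argv[1:]]
    show(a[:3] if len(a)>=3 else None,np.radians(a[3]) if len(a)>3 else None)
E
python3 mv.py .3514 -.3056 .039 -99.36
```

```text
t 0.1 pos [ 0.146  -0.6328  0.2305] xang -77.0 tooly [-9.744e-01 -2.250e-01  1.000e-04] z [-5.0e-04  1.5e-03 -1.0e+00] F [-0.    0.59 -0.54] T [-0.01  0.   -0.  ] op 0.0854
rot [2.000e-02 9.000e-02 2.236e+01]
shift now-axes [-272.3 -273.7  191.9] after-rot axes [-356.3 -149.4  191.5]
```

Call:
{"method": "play_rows", "body": {
  "motion": [
    {"grip": 0,"rz": 7.5,"dz": 10},
    {"grip": 0,"rz": 7.5,"dz": 10},
    {"grip": 0,"rz": 7.4,"dz": 10},
    {"grip": 0,"dx": -50,"dy": -21},
    {"grip": 0,"dx": -50,"dy": -21}
  ]
}}

```text
validation failed for argument at $.mo...
```

Call:
{"method": "play_rows", "body": {
  "motion": [
    {"grip": 0,"dx": -50,"dy": -21},
    {"grip": 0,"dx": -50,"dy": -21},
    {"grip": 0,"dx": -50,"dy": -21},
    {"grip": 0,"dx": -40,"dy": -16},
    {"grip": 0}
  ]
}}

```text
validation failed for argument at $.mo...
```

```bash
python3 mv.py .3514 -.3056 .039 -99.36
```

```text
t 0.1 pos [ 0.146  -0.6328  0.2305] xang -77.0 tooly [-9.744e-01 -2.250e-01  1.000e-04] z [-5.0e-04  1.5e-03 -1.0e+00] F [-0.    0.59 -0.54] T [-0.01  0.   -0.  ] op 0.0854
rot [2.000e-02 9.000e-02 2.236e+01]
shift now-axes [-272.3 -273.7  191.9] after-rot axes [-356.3 -149.4  191.5]
```

All fields are probably required.

Call:
{"method": "play_rows", "body": {
  "motion": [
    {"grip": 0,"dx": 0,"dy": 0,"dz": 10,"rx": 0,"ry": 0,"rz": 7.5},
    {"grip": 0,"dx": 0,"dy": 0,"dz": 10,"rx": 0,"ry": 0,"rz": 7.5},
    {"grip": 0,"dx": 0,"dy": 0,"dz": 10,"rx": 0,"ry": 0,"rz": 7.4},
    {"grip": 0,"dx": -50,"dy": -21,"dz": 0,"rx": 0,"ry": 0,"rz": 0},
    {"grip": 0,"dx": -50,"dy": -21,"dz": 0,"rx": 0,"ry": 0,"rz": 0}
  ]
}}

```text
t: 0.72
eef_pos: [0.2043, -0.5402, 0.2005]
orientation: [0.0, -0.646, 0.763, 0.0]
ft_force: [1.2, -0.7, 0.0]
opening: 0.0851
```

Call:
{"method": "play_rows", "body": {
  "motion": [
    {"grip": 0,"dx": -50,"dy": -21,"dz": 0,"rx": 0,"ry": 0,"rz": 0},
    {"grip": 0,"dx": -50,"dy": -21,"dz": 0,"rx": 0,"ry": 0,"rz": 0},
    {"grip": 0,"dx": -50,"dy": -21,"dz": 0,"rx": 0,"ry": 0,"rz": 0},
    {"grip": 0,"dx": -50,"dy": -21,"dz": 0,"rx": 0,"ry": 0,"rz": 0},
    {"grip": 0,"dx": -40,"dy": -18,"dz": 20,"rx": 0,"ry": 0,"rz": 0}
  ]
}}

```text
t: 1.35
eef_pos: [0.3455, -0.3201, 0.182]
orientation: [0.0, -0.647, 0.762, -0.001]
ft_force: [0.5, -0.3, 0.1]
opening: 0.0852
```

```bash
python3 mv.py .3514 -.3056 .039 -99.36
```

```text
t 1.35 pos [ 0.3455 -0.3201  0.182 ] xang -99.34 tooly [-0.9867  0.1623 -0.0026] z [ 0.0024 -0.0015 -1.    ] F [ 0.45 -0.28  0.13] T [-0.06 -0.02 -0.01] op 0.0852
rot [-0.15 -0.07  0.02]
shift now-axes [-15.4  -3.1 143. ] after-rot axes [-15.3  -3.4 143. ]
```

Call:
{"method": "play_rows", "body": {
  "motion": [
    {"grip": 0,"dx": 0,"dy": 0,"dz": 20,"rx": 0,"ry": 0,"rz": 0},
    {"grip": 0,"dx": 0,"dy": 0,"dz": 0,"rx": 0,"ry": 0,"rz": 0}
  ]
}}

```text
t: 1.6
eef_pos: [0.3429, -0.3204, 0.1602]
orientation: [-0.0, -0.647, 0.762, 0.002]
ft_force: [0.0, -0.5, 0.3]
opening: 0.0852
```

```bash
python3 mv.py .3514 -.3056 .039 -99.36; python3 - <<'E'
from rig import bot
import cv2,numpy as np
t=bot.camera("top")["image"][:,:,::-1];s=bot.camera("side")["image"][:,:,::-1]
a=np.hstack([cv2.resize(t[215:350,350:450],(400,540)),cv2.resize(s[240:375,155:255],(400,540))]);cv2.imwrite("pics/e.png",a)
E
```

```text
t 1.6 pos [ 0.3429 -0.3204  0.1602] xang -99.35 tooly [-0.9867  0.1625  0.003 ] z [-0.0027  0.002  -1.    ] F [ 0.04 -0.53  0.28] T [ 0.02  0.03 -0.03] op 0.0852
rot [0.17 0.09 0.01]
shift now-axes [-15.8  -6.4 121.2] after-rot axes [-16.   -6.  121.2]
```

View pics/e.png

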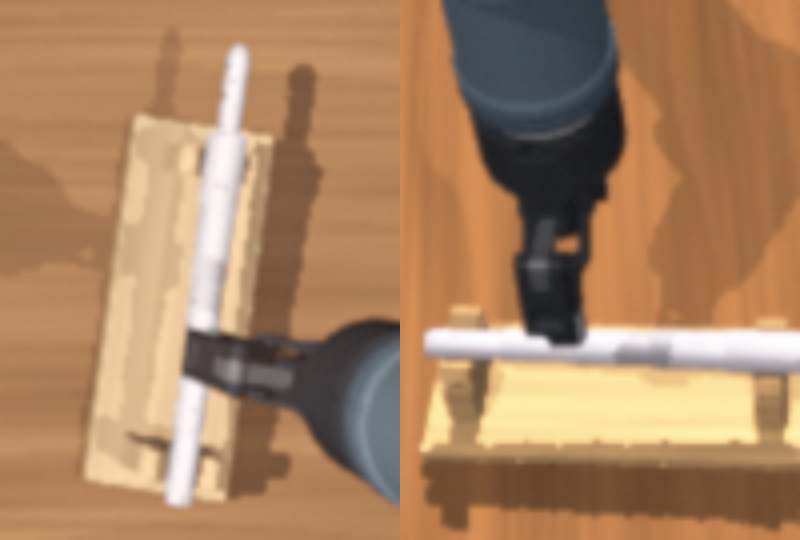

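Call:
{"method": "play_rows", "body": {
  "motion": [
    {"grip": 0,"dx": -16,"dy": -6,"dz": 20,"rx": 0,"ry": 0,"rz": 0},
    {"grip": 0,"dx": 0,"dy": 0,"dz": 0,"rx": 0,"ry": 0,"rz": 0},
    {"grip": 0,"dx": 0,"dy": 0,"dz": 0,"rx": 0,"ry": 0,"rz": 0}
  ]
}}

```text
t: 2.08
eef_pos: [0.3522, -0.3078, 0.1422]
orientation: [-0.0, -0.646, 0.763, -0.001]
ft_force: [-0.0, 0.5, 0.0]
opening: 0.0853
```

```bash
python3 mv.py .3514 -.3056 .039 -99.36; python3 - <<'E'
from h import *
from rig import bot
import cv2,numpy as np
t=bot.camera("top")["image"][:,:,::-1];s=bot.camera("side")["image"][:,:,::-1]
print(proj("top",np.array([.3514,-.3056,.16])),proj("side",np.array([.3514,-.3056,.16])))
a=np.hstack([cv2.resize(t[215:350,350:450],(400,540)),cv2.resize(s[240:375,155:255],(400,540))]);cv2.imwrite("pics/f.png",a)
E
```

```text
t 2.075 pos [ 0.3522 -0.3078  0.1422] xang -99.46 tooly [-9.864e-01  1.644e-01 -8.000e-04] z [ 7.e-04 -1.e-03 -1.e+00] F [-0.04  0.52  0.02] T [-0.    0.01 -0.02] op 0.0853
rot [-0.05 -0.05 -0.1 ]
shift now-axes [ -2.1   1.3 103.2] after-rot axes [ -2.    1.2 103.2]
[413.24253051 299.02023254] [203.35418026 303.8174519 ]
```

View pics/f.png

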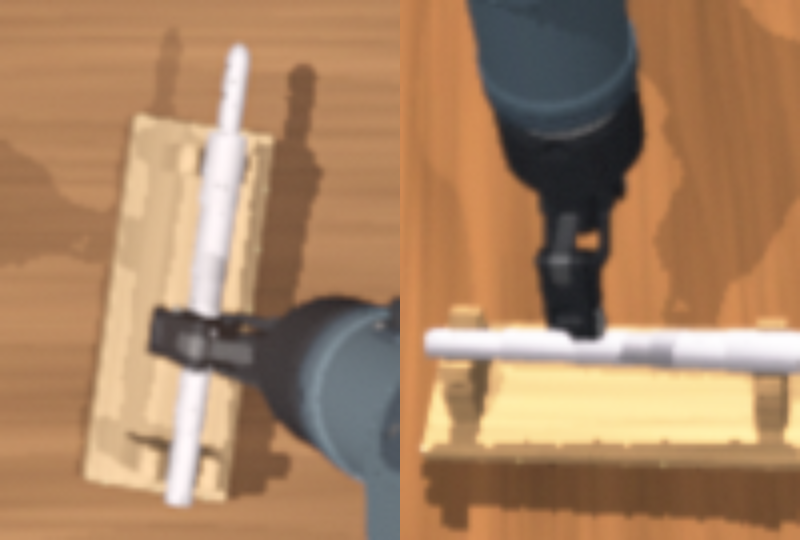

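Call:
{"method": "play_rows", "body": {
  "motion": [
    {"grip": 0,"dx": -2,"dy": 1,"dz": 30,"rx": 0,"ry": 0,"rz": 0},
    {"grip": 0,"dx": 0,"dy": 0,"dz": 30,"rx": 0,"ry": 0,"rz": 0},
    {"grip": 0,"dx": 0,"dy": 0,"dz": 30,"rx": 0,"ry": 0,"rz": 0},
    {"grip": 0,"dx": 0,"dy": 0,"dz": 13,"rx": 0,"ry": 0,"rz": 0},
    {"grip": 0,"dx": 0,"dy": 0,"dz": 0,"rx": 0,"ry": 0,"rz": 0}
  ]
}}

```text
t: 2.8
eef_pos: [0.3514, -0.3047, 0.0382]
orientation: [-0.0, -0.647, 0.763, 0.0]
ft_force: [-0.5, 0.2, 1.5]
opening: 0.0854
```

```bash
python3 mv.py .3514 -.3056 .039 -99.36; python3 - <<'E'
from rig import bot
import cv2,numpy as np
t=bot.camera("top")["image"][:,:,::-1];s=bot.camera("side")["image"][:,:,::-1]
a=np.hstack([cv2.resize(t[215:350,350:450],(400,540)),cv2.resize(s[240:375,155:255],(400,540))]);cv2.imwrite("pics/g.png",a)
E
```

```text
t 2.8 pos [ 0.3514 -0.3047  0.0382] xang -99.42 tooly [-9.865e-01  1.637e-01  8.000e-04] z [-8.e-04  3.e-04 -1.e+00] F [-0.54  0.15  1.55] T [ 0.01  0.05 -0.01] op 0.0854
rot [ 0.05  0.01 -0.06]
shift now-axes [ 0.9 -0.2 -0.8] after-rot axes [ 0.9 -0.2 -0.8]
```

View pics/g.png

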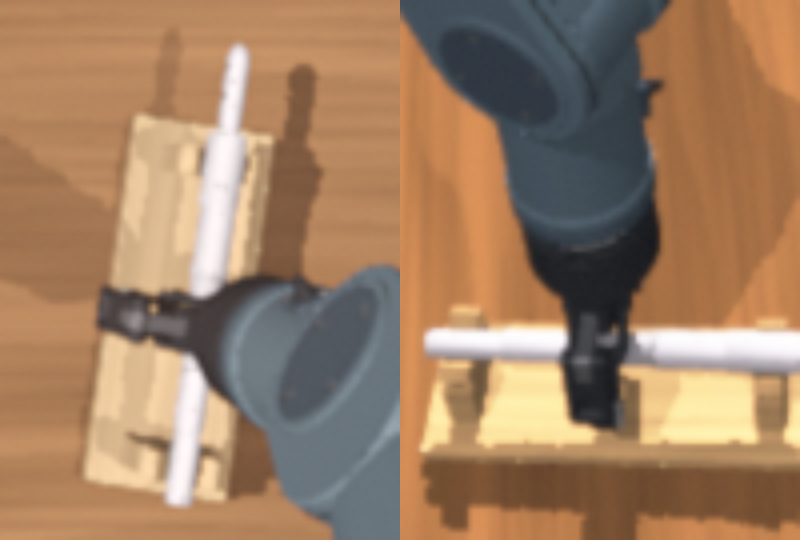

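Call:
{"method": "play_rows", "body": {
  "motion": [
    {"grip": 1,"dx": 0,"dy": 0,"dz": 0,"rx": 0,"ry": 0,"rz": 0},
    {"grip": 1,"dx": 0,"dy": 0,"dz": 0,"rx": 0,"ry": 0,"rz": 0},
    {"grip": 1,"dx": 0,"dy": 0,"dz": 0,"rx": 0,"ry": 0,"rz": 0},
    {"grip": 1,"dx": 0,"dy": 0,"dz": 0,"rx": 0,"ry": 0,"rz": 0}
  ]
}}

```text
t: 3.4
eef_pos: [0.3516, -0.3063, 0.0388]
orientation: [-0.0, -0.646, 0.763, -0.001]
ft_force: [-1.6, -4.5, 5.1]
opening: 0.0183
```

```bash
python3 mv.py
```

```text
t 3.4 pos [ 0.3516 -0.3063  0.0388] xang -99.47 tooly [-0.9864  0.1645 -0.0012] z [ 8.0e-04 -2.4e-03 -1.0e+00] F [-1.56 -4.46  5.05] T [-0.87  0.36 -0.07] op 0.0183
```

Call:
{"method": "play_rows", "body": {
  "motion": [
    {"grip": 1,"dx": 0,"dy": 0,"dz": -5,"rx": 0,"ry": 0,"rz": 0},
    {"grip": 1,"dx": 0,"dy": 0,"dz": -10,"rx": 0,"ry": 0,"rz": 0},
    {"grip": 1,"dx": 0,"dy": 0,"dz": -10,"rx": 0,"ry": 0,"rz": 0},
    {"grip": 1,"dx": 0,"dy": 0,"dz": 0,"rx": 0,"ry": 0,"rz": 0}
  ]
}}

```text
t: 3.9
eef_pos: [0.3523, -0.3048, 0.0642]
orientation: [0.0, -0.647, 0.763, -0.001]
ft_force: [-0.2, 0.5, -1.3]
opening: 0.0186
```

```bash
python3 mv.py; python3 - <<'E'
from rig import bot
import cv2,numpy as np
t=bot.camera("top")["image"][:,:,::-1];s=bot.camera("side")["image"][:,:,::-1]
a=np.hstack([cv2.resize(t[215:350,350:450],(400,540)),cv2.resize(s[260:360,155:290],(400,296)).copy() if 0 else cv2.copyMakeBorder(cv2.resize(s[270:365,150:290],(400,271)),0,269,0,0,0)]);cv2.imwrite("pics/i.png",a)
E
```

```text
t 3.9 pos [ 0.3523 -0.3048  0.0642] xang -99.39 tooly [-0.9866  0.1632 -0.0017] z [ 0.0016 -0.001  -1.    ] F [-0.16  0.5  -1.25] T [ 0.01  0.05 -0.01] op 0.0186
```

View pics/i.png

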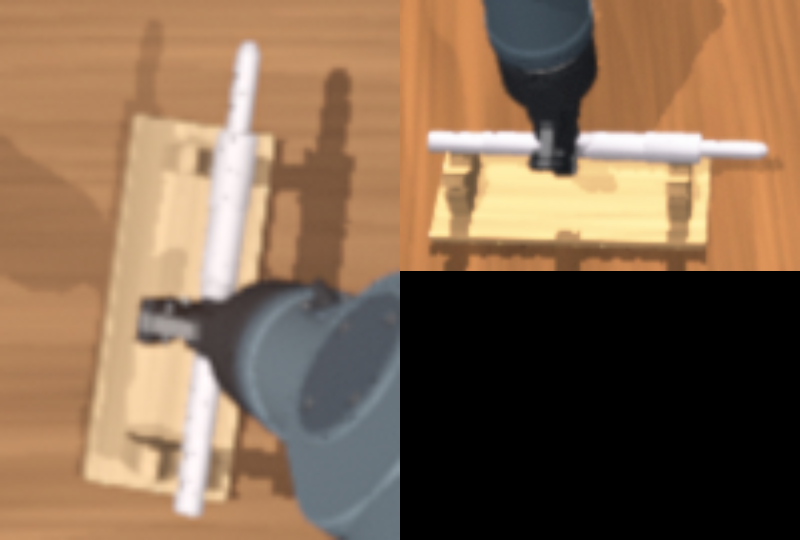

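Call:
{"method": "play_rows", "body": {
  "motion": [
    {"grip": 1,"dx": 0,"dy": 0,"dz": -20,"rx": 0,"ry": 0,"rz": 0},
    {"grip": 1,"dx": 0,"dy": 0,"dz": -20,"rx": 0,"ry": 0,"rz": 0},
    {"grip": 1,"dx": 0,"dy": 0,"dz": 0,"rx": 0,"ry": 0,"rz": -3},
    {"grip": 1,"dx": 0,"dy": 0,"dz": 0,"rx": 0,"ry": 0,"rz": -4.9},
    {"grip": 1,"dx": 0,"dy": 0,"dz": 0,"rx": 0,"ry": 0,"rz": 0}
  ]
}}

```text
t: 4.62
eef_pos: [0.3514, -0.3043, 0.103]
orientation: [0.0, -0.698, 0.717, 0.0]
ft_force: [-0.7, -0.7, -1.9]
opening: 0.0185
```

```bash
python3 mv.py .449 -.1172 .1 -91.5
```

```text
t 4.625 pos [ 0.3514 -0.3043  0.103 ] xang -91.54 tooly [-9.996e-01  2.690e-02  5.000e-04] z [-5.e-04  6.e-04 -1.e+00] F [-0.65 -0.66 -1.9 ] T [ 0.05  0.04 -0.  ] op 0.0185
rot [ 0.03  0.03 -0.04]
shift now-axes [-189.6  -92.6    3.1] after-rot axes [-189.6  -92.7    3. ]
```

Call:
{"method": "play_rows", "body": {
  "motion": [
    {"grip": 1,"dx": -20,"dy": -10,"dz": 0,"rx": 0,"ry": 0,"rz": 0},
    {"grip": 1,"dx": -40,"dy": -20,"dz": 0,"rx": 0,"ry": 0,"rz": 0},
    {"grip": 1,"dx": -50,"dy": -25,"dz": 0,"rx": 0,"ry": 0,"rz": 0},
    {"grip": 1,"dx": -50,"dy": -25,"dz": 0,"rx": 0,"ry": 0,"rz": 0},
    {"grip": 1,"dx": -30,"dy": -13,"dz": 3,"rx": 0,"ry": 0,"rz": 0}
  ]
}}

```text
t: 5.25
eef_pos: [0.4511, -0.114, 0.1003]
orientation: [0.001, -0.698, 0.716, -0.0]
ft_force: [0.5, -0.1, -1.7]
opening: 0.0185
```

Call:
{"method": "play_rows", "body": {
  "motion": [
    {"grip": 1,"dx": 0,"dy": 0,"dz": 15,"rx": 0,"ry": 0,"rz": 0},
    {"grip": 1,"dx": 0,"dy": 0,"dz": 15,"rx": 0,"ry": 0,"rz": 0},
    {"grip": 1,"dx": 0,"dy": 0,"dz": 1,"rx": 0,"ry": 0,"rz": 0},
    {"grip": 1,"dx": 0,"dy": 0,"dz": 0,"rx": 0,"ry": 0,"rz": 0}
  ]
}}

```text
t: 5.75
eef_pos: [0.4491, -0.1179, 0.0691]
orientation: [-0.0, -0.697, 0.717, 0.0]
ft_force: [-1.0, 0.2, -1.8]
opening: 0.0183
```

```bash
python3 mv.py .449 -.1172 .0688 -91.5; python3 - <<'E'
from rig import bot
import cv2,numpy as np
t=bot.camera("top")["image"][:,:,::-1];s=bot.camera("side")["image"][:,:,::-1]
cv2.imwrite("pics/top3.png",t);cv2.imwrite("pics/side3.png",s)
a=np.hstack([cv2.resize(t[160:320,270:370],(400,640))[:600],cv2.resize(s[170:320,210:310],(400,600))]);cv2.imwrite("pics/j.png",a)
E
```

```text
t 5.75 pos [ 0.4491 -0.1179  0.0691] xang -91.62 tooly [-9.996e-01  2.830e-02  7.000e-04] z [-7.e-04 -2.e-04 -1.e+00] F [-1.04  0.21 -1.77] T [-0.02  0.03  0.01] op 0.0183
rot [ 0.04 -0.01 -0.12]
shift now-axes [-0.7  0.2  0.3] after-rot axes [-0.7  0.2  0.3]
```

View pics/j.png

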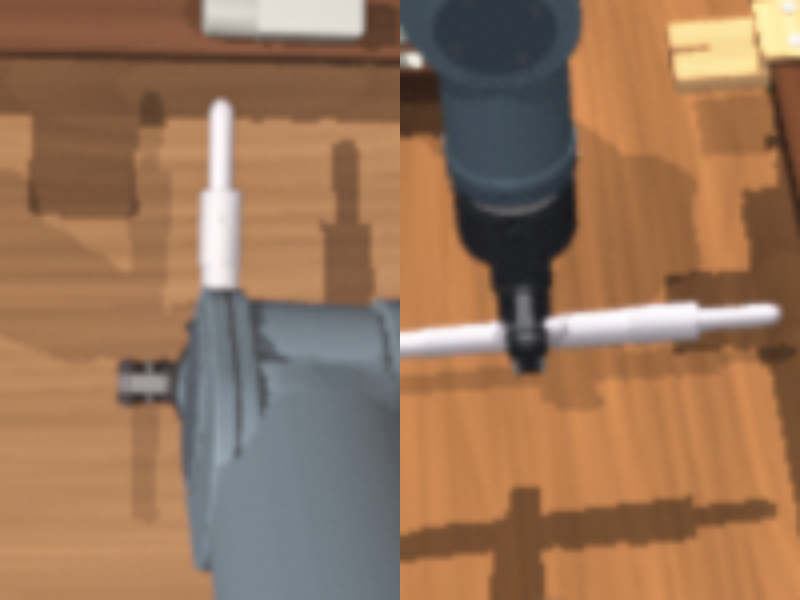

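View pics/top3.png

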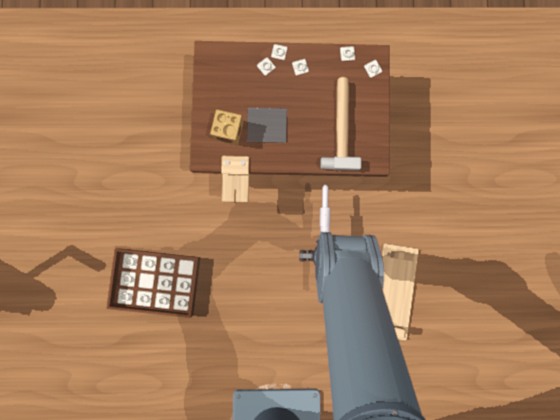

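View pics/side3.png

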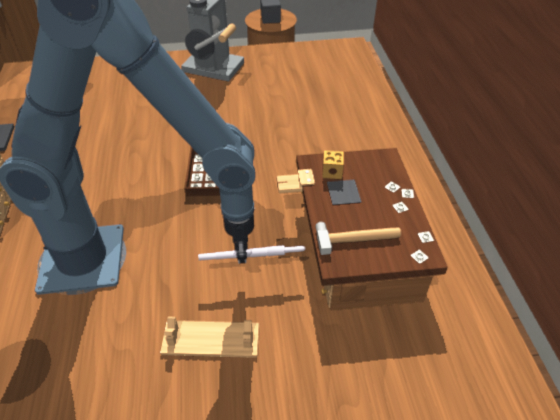

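```bash
python3 - <<'E'
import cv2
s=cv2.imread("pics/side3.png");t=cv2.imread("pics/top3.png")
cv2.imwrite("pics/k.png",cv2.resize(s[235:270,190:315],None,fx=6,fy=6,interpolation=cv2.INTER_CUBIC))
cv2.imwrite("pics/l.png",cv2.resize(t[175:240,300:350],None,fx=8,fy=8,interpolation=cv2.INTER_CUBIC))
E
```

```text
(no output)
```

View pics/k.png

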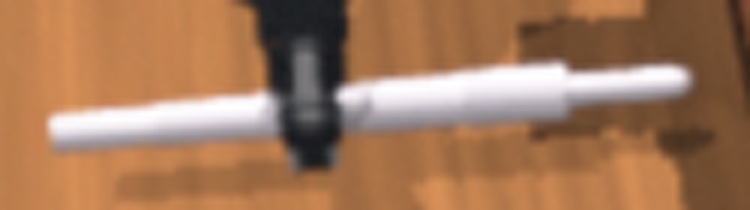

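View pics/l.png

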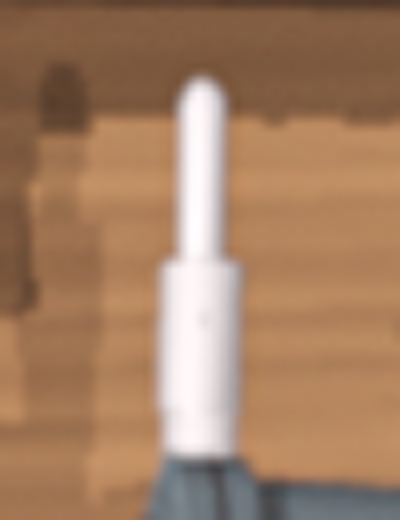

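```bash
python3 - <<'E'
from h import *
K=lambda p:crop(p,6,(190,235));L=lambda p:crop(p,8,(300,175))
o=[("side",.1675,K((690,80))),("side",-.1125,K((50,134))),("side",.1125,K((567,91))),
("top",.1675,L((202,75))),("top",.1125,L((202,261))),("top",.0675,L((201,412)))]
def P(q,d):
    x,y,z,w,p=q;return np.array([x,y,z])+d*np.array([np.cos(w)*np.cos(p),np.sin(w)*np.cos(p),np.sin(p)])
g=lambda q:np.concatenate([proj(n,P(q,d))-u for n,d,u in o])
r=least_squares(g,[.449,-.117,.09,-.026,0]);q=r.x
J=np.linalg.inv(r.jac.T@r.jac)
print(q.round(4),"sig@.4px",(.4*np.sqrt(np.diag(J))).round(4),g(q).reshape(-1,2).round(1).tolist(),"nose",P(q,.1675).round(4))
g2=lambda q:np.concatenate([proj(n,P([q[0],q[1],.0905,q[2],q[3]],d))-u for n,d,u in o]);r=least_squares(g2,[.449,-.117,-.026,0]);print(r.x.round(4),g2(r.x).reshape(-1,2).round(1).tolist())
E
```

```text
[ 0.4498 -0.1187  0.0936 -0.0213 -0.0117] sig@.4px [0.0004 0.0014 0.0019 0.0115 0.0158] [[-0.4, 0.0], [0.1, 0.0], [-0.4, -0.1], [0.1, 0.2], [-0.0, -0.3], [0.0, -0.5]] nose [ 0.6172 -0.1222  0.0916]
[ 0.4497 -0.1168 -0.0356  0.0083] [[-0.4, 0.1], [0.3, 0.3], [-0.5, 0.1], [0.3, 0.3], [-0.1, -0.3], [-0.4, -0.5]]
```

Call:
{"method": "play_rows", "body": {
  "motion": [
    {"grip": 1,"dx": 0,"dy": -12,"dz": 0,"rx": 0,"ry": 0,"rz": 0},
    {"grip": 1,"dx": 0,"dy": -18,"dz": 0,"rx": 0,"ry": 0,"rz": 0},
    {"grip": 1,"dx": 0,"dy": -18,"dz": 0,"rx": 0,"ry": 0,"rz": 0},
    {"grip": 1,"dx": 0,"dy": -10,"dz": 0,"rx": 0,"ry": 0,"rz": 0},
    {"grip": 1,"dx": 0,"dy": 0,"dz": 0,"rx": 0,"ry": 0,"rz": 0}
  ]
}}

```text
t: 6.48
eef_pos: [0.5084, -0.1185, 0.0694]
orientation: [0.0, -0.698, 0.716, -0.0]
ft_force: [-0.2, -0.0, -1.8]
opening: 0.0182
```

```bash
python3 mv.py .521 -.1197 .0688 -91.5
```

```text
t 6.475 pos [ 0.5084 -0.1185  0.0694] xang -91.49 tooly [-9.997e-01  2.600e-02 -8.000e-04] z [ 8.e-04 -0.e+00 -1.e+00] F [-0.21 -0.01 -1.78] T [0.02 0.13 0.05] op 0.0182
rot [-0.05  0.    0.01]
shift now-axes [  0.9 -12.6   0.6] after-rot axes [  0.9 -12.6   0.6]
```

Call:
{"method": "play_rows", "body": {
  "motion": [
    {"grip": 1,"dx": 0,"dy": -3,"dz": 0.5,"rx": 0,"ry": 0,"rz": 0},
    {"grip": 1,"dx": 0,"dy": -2,"dz": 0,"rx": 0,"ry": 0,"rz": 0},
    {"grip": 1,"dx": 0,"dy": -1,"dz": 0,"rx": 0,"ry": 0,"rz": 0},
    {"grip": 1,"dx": 0,"dy": -1,"dz": 0,"rx": 0,"ry": 0,"rz": 0},
    {"grip": 1,"dx": 0,"dy": 0,"dz": 0,"rx": 0,"ry": 0,"rz": 0}
  ]
}}

```text
t: 7.1
eef_pos: [0.5146, -0.1187, 0.0688]
orientation: [-0.0, -0.698, 0.716, 0.0]
ft_force: [-0.3, 0.3, -2.7]
opening: 0.0185
```

Call:
{"method": "play_rows", "body": {
  "motion": [
    {"grip": 1,"dx": 0,"dy": -1,"dz": 0,"rx": 0,"ry": 0,"rz": 0},
    {"grip": 1,"dx": 0,"dy": -1,"dz": 0,"rx": 0,"ry": 0,"rz": 0}
  ]
}}

```text
t: 7.35
eef_pos: [0.5166, -0.1188, 0.0688]
orientation: [-0.0, -0.698, 0.716, 0.0]
ft_force: [-0.1, 0.1, -1.7]
opening: 0.0183
```

Call:
{"method": "play_rows", "body": {
  "motion": [
    {"grip": 1,"dx": 0,"dy": -1,"dz": 0,"rx": 0,"ry": 0,"rz": 0},
    {"grip": 1,"dx": 0,"dy": 0,"dz": 0,"rx": 0,"ry": 0,"rz": 0}
  ]
}}

```text
t: 7.6
eef_pos: [0.5177, -0.1188, 0.0688]
orientation: [0.0, -0.698, 0.716, -0.0]
ft_force: [0.1, 0.3, -2.2]
opening: 0.0185
```

Call:
{"method": "play_rows", "body": {
  "motion": [
    {"grip": 1,"dx": 0,"dy": -1,"dz": 0,"rx": 0,"ry": 0,"rz": 0},
    {"grip": 1,"dx": 0,"dy": 0,"dz": 0,"rx": 0,"ry": 0,"rz": 0}
  ]
}}

```text
t: 7.85
eef_pos: [0.5184, -0.1188, 0.0687]
orientation: [-0.0, -0.698, 0.716, 0.0]
ft_force: [-1.1, 0.3, -2.0]
opening: 0.0181
```

Call:
{"method": "play_rows", "body": {
  "motion": [
    {"grip": 1,"dx": 0,"dy": -1,"dz": 0,"rx": 0,"ry": 0,"rz": 0},
    {"grip": 1,"dx": 0,"dy": 0,"dz": 0,"rx": 0,"ry": 0,"rz": 0}
  ]
}}

```text
t: 8.1
eef_pos: [0.5184, -0.1188, 0.0684]
orientation: [-0.001, -0.698, 0.716, 0.001]
ft_force: [-2.6, 0.1, -1.5]
opening: 0.0181
```

Call:
{"method": "play_rows", "body": {
  "motion": [
    {"grip": 1,"dx": 0,"dy": -0.7,"dz": 0,"rx": 0,"ry": 0,"rz": 0},
    {"grip": 1,"dx": 0,"dy": 0,"dz": 0,"rx": 0,"ry": 0,"rz": 0}
  ]
}}

```text
t: 8.35
eef_pos: [0.5185, -0.1188, 0.0682]
orientation: [-0.001, -0.698, 0.716, 0.001]
ft_force: [-6.1, 0.9, -2.7]
opening: 0.0181
```

Call:
{"method": "play_rows", "body": {
  "motion": [
    {"grip": 1,"dx": -2,"dy": -0.4,"dz": 0,"rx": 0,"ry": 0,"rz": 0},
    {"grip": 1,"dx": -2,"dy": 0,"dz": 0,"rx": 0,"ry": 0,"rz": 0},
    {"grip": 1,"dx": -2,"dy": 0,"dz": 0,"rx": 0,"ry": 0,"rz": 0}
  ]
}}

```text
t: 8.72
eef_pos: [0.5187, -0.1143, 0.0682]
orientation: [-0.002, -0.697, 0.717, 0.001]
ft_force: [-6.7, -3.1, -1.6]
opening: 0.0184
```

Call:
{"method": "play_rows", "body": {
  "motion": [
    {"grip": 1,"dx": -2,"dy": 0,"dz": 0,"rx": 0,"ry": 0,"rz": 0},
    {"grip": 1,"dx": -2,"dy": 0,"dz": 0,"rx": 0,"ry": 0,"rz": 0}
  ]
}}

```text
t: 8.98
eef_pos: [0.5188, -0.1103, 0.0682]
orientation: [-0.002, -0.697, 0.717, 0.001]
ft_force: [-6.3, -3.3, -1.6]
opening: 0.0184
```

```bash
python3 mv.py .521 -.1197 .0688 -91.5
```

```text
t 8.975 pos [ 0.5188 -0.1103  0.0682] xang -91.69 tooly [-0.9996  0.0294  0.004 ] z [-4.e-03 -9.e-04 -1.e+00] F [-6.28 -3.26 -1.55] T [-0.61  1.22 -0.53] op 0.0184
rot [ 0.23 -0.06 -0.19]
shift now-axes [ 9.3 -2.5 -0.6] after-rot axes [ 9.3 -2.5 -0.6]
```

Call:
{"method": "play_rows", "body": {
  "motion": [
    {"grip": 1,"dx": -2,"dy": 0,"dz": -0.5,"rx": 0,"ry": 0,"rz": 0},
    {"grip": 1,"dx": -2,"dy": 0,"dz": -0.5,"rx": 0,"ry": 0,"rz": 0}
  ]
}}

```text
t: 9.22
eef_pos: [0.5188, -0.1062, 0.0692]
orientation: [-0.002, -0.697, 0.717, 0.001]
ft_force: [-5.8, -3.1, -2.7]
opening: 0.0183
```

Call:
{"method": "play_rows", "body": {
  "motion": [
    {"grip": 1,"dx": -2,"dy": 0,"dz": 0,"rx": 0,"ry": 0,"rz": 0},
    {"grip": 1,"dx": -2,"dy": 0,"dz": 0,"rx": 0,"ry": 0,"rz": 0}
  ]
}}

```text
t: 9.48
eef_pos: [0.519, -0.1022, 0.0692]
orientation: [-0.002, -0.697, 0.717, 0.001]
ft_force: [-5.8, -2.8, -1.7]
opening: 0.0184
```

Call:
{"method": "play_rows", "body": {
  "motion": [
    {"grip": 1,"dx": -2,"dy": 0,"dz": 0,"rx": 0,"ry": 0,"rz": 0},
    {"grip": 1,"dx": -2,"dy": 0,"dz": 0,"rx": 0,"ry": 0,"rz": 0}
  ]
}}

```text
t: 9.72
eef_pos: [0.5191, -0.0982, 0.0691]
orientation: [-0.002, -0.697, 0.717, 0.001]
ft_force: [-7.1, -2.1, -1.4]
opening: 0.0183
```

Call:
{"method": "play_rows", "body": {
  "motion": [
    {"grip": 1,"dx": -2,"dy": 0,"dz": 0,"rx": 0,"ry": 0,"rz": 0},
    {"grip": 1,"dx": -2,"dy": 0,"dz": 0,"rx": 0,"ry": 0,"rz": 0}
  ]
}}

```text
t: 9.98
eef_pos: [0.5191, -0.0942, 0.0691]
orientation: [-0.002, -0.697, 0.717, 0.001]
ft_force: [-7.1, -2.9, -2.7]
opening: 0.0182
```

Call:
{"method": "play_rows", "body": {
  "motion": [
    {"grip": 1,"dx": -2,"dy": 0,"dz": 0,"rx": 0,"ry": 0,"rz": 0},
    {"grip": 1,"dx": -2,"dy": 0,"dz": 0,"rx": 0,"ry": 0,"rz": 0}
  ]
}}

```text
t: 10.22
eef_pos: [0.5192, -0.0902, 0.0691]
orientation: [-0.002, -0.697, 0.717, 0.001]
ft_force: [-5.6, -2.3, -2.0]
opening: 0.0179
```

Call:
{"method": "play_rows", "body": {
  "motion": [
    {"grip": 1,"dx": -2,"dy": 0,"dz": 0,"rx": 0,"ry": 0,"rz": 0},
    {"grip": 1,"dx": -2,"dy": 0,"dz": 0,"rx": 0,"ry": 0,"rz": 0}
  ]
}}

```text
t: 10.48
eef_pos: [0.5193, -0.0862, 0.0691]
orientation: [-0.002, -0.697, 0.717, 0.001]
ft_force: [-5.7, -2.4, -2.3]
opening: 0.0186
```

Call:
{"method": "play_rows", "body": {
  "motion": [
    {"grip": 1,"dx": -2,"dy": 0,"dz": 0,"rx": 0,"ry": 0,"rz": 0},
    {"grip": 1,"dx": -2,"dy": 0,"dz": 0,"rx": 0,"ry": 0,"rz": 0}
  ]
}}

```text
t: 10.72
eef_pos: [0.5195, -0.0822, 0.0691]
orientation: [-0.002, -0.697, 0.717, 0.001]
ft_force: [-6.0, -4.1, -2.0]
opening: 0.0183
```

Call:
{"method": "play_rows", "body": {
  "motion": [
    {"grip": 1,"dx": -2,"dy": 0,"dz": 0,"rx": 0,"ry": 0,"rz": 0},
    {"grip": 1,"dx": -2,"dy": 0,"dz": 0,"rx": 0,"ry": 0,"rz": 0}
  ]
}}

```text
t: 10.98
eef_pos: [0.5214, -0.0775, 0.0696]
orientation: [-0.0, -0.697, 0.717, 0.0]
ft_force: [0.2, -0.5, -1.9]
opening: 0.0181
```

Call:
{"method": "play_rows", "body": {
  "motion": [
    {"grip": 1,"dx": -2,"dy": 0,"dz": 0,"rx": 0,"ry": 0,"rz": 0},
    {"grip": 1,"dx": -2,"dy": 0,"dz": 0,"rx": 0,"ry": 0,"rz": 0}
  ]
}}

```text
t: 11.22
eef_pos: [0.5227, -0.073, 0.0701]
orientation: [0.0, -0.698, 0.716, -0.001]
ft_force: [-0.6, -1.8, -1.6]
opening: 0.018
```

Call:
{"method": "play_rows", "body": {
  "motion": [
    {"grip": 1,"dx": 1.5,"dy": 0,"dz": 0.6,"rx": 0,"ry": 0,"rz": 0},
    {"grip": 1,"dx": 1.2,"dy": 0,"dz": 0.5,"rx": 0,"ry": 0,"rz": 0},
    {"grip": 1,"dx": 0,"dy": -0.5,"dz": 0,"rx": 0,"ry": 0,"rz": 0}
  ]
}}

```text
t: 11.6
eef_pos: [0.5224, -0.0756, 0.0687]
orientation: [0.0, -0.698, 0.716, -0.0]
ft_force: [-0.4, -0.1, -2.4]
opening: 0.018
```

```bash
python3 mv.py .521 -.0757 .0688 -91.5
```

```text
t 11.6 pos [ 0.5224 -0.0756  0.0687] xang -91.5 tooly [-9.997e-01  2.610e-02 -1.000e-04] z [ 1.e-04  0.e+00 -1.e+00] F [-0.39 -0.12 -2.38] T [-0.01  0.11  0.  ] op 0.018
rot [-0.  0.  0.]
shift now-axes [ 0.1  1.4 -0.1] after-rot axes [ 0.1  1.4 -0.1]
```

Free and level in the hole mouth. Advance slowly.

Call:
{"method": "play_rows", "body": {
  "motion": [
    {"grip": 1,"dx": 0,"dy": -1,"dz": 0,"rx": 0,"ry": 0,"rz": 0},
    {"grip": 1,"dx": 0,"dy": -1,"dz": 0,"rx": 0,"ry": 0,"rz": 0},
    {"grip": 1,"dx": 0,"dy": -1,"dz": 0,"rx": 0,"ry": 0,"rz": 0}
  ]
}}

```text
t: 11.98
eef_pos: [0.5254, -0.0758, 0.0687]
orientation: [-0.0, -0.698, 0.716, -0.0]
ft_force: [-1.0, -0.7, -1.5]
opening: 0.018
```

Call:
{"method": "play_rows", "body": {
  "motion": [
    {"grip": 1,"dx": 0,"dy": -1,"dz": 0,"rx": 0,"ry": 0,"rz": 0},
    {"grip": 1,"dx": 0,"dy": -1,"dz": 0,"rx": 0,"ry": 0,"rz": 0}
  ]
}}

```text
t: 12.22
eef_pos: [0.5272, -0.0759, 0.0686]
orientation: [-0.0, -0.698, 0.716, 0.0]
ft_force: [-1.1, -1.2, -2.9]
opening: 0.0185
```

Call:
{"method": "play_rows", "body": {
  "motion": [
    {"grip": 1,"dx": 0,"dy": -1,"dz": 0,"rx": 0,"ry": 0,"rz": 0},
    {"grip": 1,"dx": 0,"dy": -1,"dz": 0,"rx": 0,"ry": 0,"rz": 0}
  ]
}}

```text
t: 12.48
eef_pos: [0.5294, -0.076, 0.0687]
orientation: [-0.0, -0.698, 0.716, -0.0]
ft_force: [-0.9, -0.8, -1.7]
opening: 0.0181
```

```bash
python3 mv.py .521 -.0757 .0688 -91.5
```

```text
t 12.475 pos [ 0.5294 -0.076   0.0687] xang -91.53 tooly [-0.9996  0.0266  0.    ] z [-0.e+00 -2.e-04 -1.e+00] F [-0.89 -0.84 -1.7 ] T [-0.25  0.17 -0.14] op 0.0181
rot [ 0.   -0.01 -0.03]
shift now-axes [-0.1  8.4 -0.1] after-rot axes [-0.1  8.4 -0.1]
```

Call:
{"method": "play_rows", "body": {
  "motion": [
    {"grip": 1,"dx": 0.3,"dy": -1.5,"dz": 0,"rx": 0,"ry": 0,"rz": 0},
    {"grip": 1,"dx": 0,"dy": -2,"dz": 0,"rx": 0,"ry": 0,"rz": 0},
    {"grip": 1,"dx": 0,"dy": -2,"dz": 0,"rx": 0,"ry": 0,"rz": 0}
  ]
}}

```text
t: 12.85
eef_pos: [0.5349, -0.0763, 0.0687]
orientation: [-0.0, -0.698, 0.716, -0.0]
ft_force: [-0.6, -1.7, -1.6]
opening: 0.0186
```

Call:
{"method": "play_rows", "body": {
  "motion": [
    {"grip": 1,"dx": 0,"dy": -2,"dz": 0,"rx": 0,"ry": 0,"rz": 0},
    {"grip": 1,"dx": 0,"dy": -2,"dz": 0,"rx": 0,"ry": 0,"rz": 0},
    {"grip": 1,"dx": 0,"dy": -2,"dz": 0,"rx": 0,"ry": 0,"rz": 0}
  ]
}}

```text
t: 13.22
eef_pos: [0.5409, -0.0764, 0.0687]
orientation: [-0.0, -0.698, 0.716, 0.0]
ft_force: [-0.9, -0.3, -1.1]
opening: 0.018
```

```bash
python3 mv.py .521 -.0757 .0688 -91.5
```

```text
t 13.225 pos [ 0.5409 -0.0764  0.0687] xang -91.5 tooly [-9.997e-01  2.630e-02  1.000e-04] z [-1.e-04 -0.e+00 -1.e+00] F [-0.87 -0.33 -1.07] T [-0.2   0.09 -0.15] op 0.018
rot [ 0. -0. -0.]
shift now-axes [-0.2 19.9 -0.1] after-rot axes [-0.2 19.9 -0.1]
```

Call:
{"method": "play_rows", "body": {
  "motion": [
    {"grip": 1,"dx": 0,"dy": -2.5,"dz": 0,"rx": 0,"ry": 0,"rz": 0},
    {"grip": 1,"dx": 0,"dy": -2.5,"dz": 0,"rx": 0,"ry": 0,"rz": 0},
    {"grip": 1,"dx": 0,"dy": -2.5,"dz": 0,"rx": 0,"ry": 0,"rz": 0},
    {"grip": 1,"dx": 0,"dy": -2.5,"dz": 0,"rx": 0,"ry": 0,"rz": 0}
  ]
}}

```text
t: 13.72
eef_pos: [0.5509, -0.0767, 0.0687]
orientation: [-0.0, -0.698, 0.716, 0.0]
ft_force: [-0.9, -0.8, -1.8]
opening: 0.0181
```

Call:
{"method": "play_rows", "body": {
  "motion": [
    {"grip": 1,"dx": 0,"dy": -2.5,"dz": 0,"rx": 0,"ry": 0,"rz": 0},
    {"grip": 1,"dx": 0,"dy": -2.5,"dz": 0,"rx": 0,"ry": 0,"rz": 0},
    {"grip": 1,"dx": 0,"dy": -2.5,"dz": 0,"rx": 0,"ry": 0,"rz": 0},
    {"grip": 1,"dx": 0,"dy": -2.5,"dz": 0,"rx": 0,"ry": 0,"rz": 0}
  ]
}}

```text
t: 14.22
eef_pos: [0.5609, -0.0769, 0.0687]
orientation: [-0.0, -0.698, 0.716, 0.0]
ft_force: [-0.7, -1.0, -1.6]
opening: 0.0184
```

```bash
python3 mv.py .5746 -.0771 .0688 -91.5
```

```text
t 14.225 pos [ 0.5609 -0.0769  0.0687] xang -91.51 tooly [-9.997e-01  2.630e-02  1.000e-04] z [-1.e-04 -0.e+00 -1.e+00] F [-0.74 -1.04 -1.58] T [-0.21  0.15 -0.22] op 0.0184
rot [ 0.   -0.   -0.01]
shift now-axes [ -0.2 -13.7  -0.1] after-rot axes [ -0.2 -13.7  -0.1]
```

Call:
{"method": "play_rows", "body": {
  "motion": [
    {"grip": 1,"dx": 0,"dy": -2.5,"dz": 0,"rx": 0,"ry": 0,"rz": 0},
    {"grip": 1,"dx": 0,"dy": -2.5,"dz": 0,"rx": 0,"ry": 0,"rz": 0},
    {"grip": 1,"dx": 0,"dy": -2,"dz": 0,"rx": 0,"ry": 0,"rz": 0},
    {"grip": 1,"dx": 0,"dy": -1.5,"dz": 0,"rx": 0,"ry": 0,"rz": 0}
  ]
}}

```text
t: 14.72
eef_pos: [0.5694, -0.0772, 0.0687]
orientation: [-0.0, -0.698, 0.716, 0.0]
ft_force: [-1.5, -2.2, -1.4]
opening: 0.0186
```

Call:
{"method": "play_rows", "body": {
  "motion": [
    {"grip": 1,"dx": 0,"dy": -1,"dz": 0,"rx": 0,"ry": 0,"rz": 0},
    {"grip": 1,"dx": 0,"dy": -1,"dz": 0,"rx": 0,"ry": 0,"rz": 0}
  ]
}}

```text
t: 14.98
eef_pos: [0.5713, -0.0772, 0.0686]
orientation: [-0.0, -0.698, 0.716, 0.0]
ft_force: [-0.4, -1.8, -3.1]
opening: 0.0182
```

Call:
{"method": "play_rows", "body": {
  "motion": [
    {"grip": 1,"dx": 0,"dy": -1,"dz": 0,"rx": 0,"ry": 0,"rz": 0},
    {"grip": 1,"dx": 0,"dy": -1,"dz": 0,"rx": 0,"ry": 0,"rz": 0}
  ]
}}

```text
t: 15.22
eef_pos: [0.5733, -0.0773, 0.0687]
orientation: [-0.0, -0.698, 0.716, -0.0]
ft_force: [-1.3, -0.8, -1.8]
opening: 0.0183
```

Call:
{"method": "play_rows", "body": {
  "motion": [
    {"grip": 1,"dx": 0,"dy": -1,"dz": 0,"rx": 0,"ry": 0,"rz": 0},
    {"grip": 1,"dx": 0,"dy": 0,"dz": 0,"rx": 0,"ry": 0,"rz": 0}
  ]
}}

```text
t: 15.48
eef_pos: [0.5744, -0.0773, 0.0687]
orientation: [0.0, -0.698, 0.716, -0.0]
ft_force: [0.1, -1.2, -1.7]
opening: 0.0181
```

Call:
{"method": "play_rows", "body": {
  "motion": [
    {"grip": 1,"dx": 0,"dy": -1,"dz": 0,"rx": 0,"ry": 0,"rz": 0},
    {"grip": 1,"dx": 0,"dy": 0,"dz": 0,"rx": 0,"ry": 0,"rz": 0}
  ]
}}

```text
t: 15.72
eef_pos: [0.5744, -0.0773, 0.0684]
orientation: [-0.001, -0.698, 0.716, 0.001]
ft_force: [-3.6, -1.2, -1.5]
opening: 0.0183
```

Call:
{"method": "play_rows", "body": {
  "motion": [
    {"grip": 1,"dx": 0,"dy": -1,"dz": 0,"rx": 0,"ry": 0,"rz": 0},
    {"grip": 1,"dx": 0,"dy": 0,"dz": 0,"rx": 0,"ry": 0,"rz": 0}
  ]
}}

```text
t: 15.98
eef_pos: [0.5744, -0.0773, 0.0681]
orientation: [-0.001, -0.698, 0.716, 0.001]
ft_force: [-5.4, -1.3, -0.6]
opening: 0.0185
```

Call:
{"method": "play_rows", "body": {
  "motion": [
    {"grip": 1,"dx": 0,"dy": -1,"dz": 0,"rx": 0,"ry": 0,"rz": 0},
    {"grip": 1,"dx": 0,"dy": 0,"dz": 0,"rx": 0,"ry": 0,"rz": 0}
  ]
}}

```text
t: 16.23
eef_pos: [0.5744, -0.0773, 0.0678]
orientation: [-0.002, -0.698, 0.716, 0.002]
ft_force: [-8.5, -1.5, 0.9]
opening: 0.0181
```

Call:
{"method": "play_rows", "body": {
  "motion": [
    {"grip": 1,"dx": 0,"dy": 1,"dz": 0.5,"rx": 0.4,"ry": 0,"rz": 0},
    {"grip": 1,"dx": 0,"dy": 0,"dz": 1,"rx": 0.4,"ry": 0,"rz": 0},
    {"grip": 1,"dx": 0,"dy": 0,"dz": 0,"rx": 0,"ry": 0,"rz": 0}
  ]
}}

```text
t: 16.6
eef_pos: [0.5746, -0.0773, 0.0666]
orientation: [0.004, -0.698, 0.716, -0.004]
ft_force: [-5.1, -1.1, -0.1]
opening: 0.0187
```

```bash
python3 mv.py .5746 -.0771 .0688 -91.5
```

```text
t 16.6 pos [ 0.5746 -0.0773  0.0666] xang -91.5 tooly [-0.9996  0.0262 -0.0108] z [ 1.080e-02 -3.000e-04 -9.999e-01] F [-5.11 -1.14 -0.05] T [-0.25  1.05 -0.15] op 0.0187
rot [-0.62  0.   -0.  ]
shift now-axes [-0.2  0.  -2.2] after-rot axes [-0.2  0.  -2.2]
```

Call:
{"method": "play_rows", "body": {
  "motion": [
    {"grip": 1,"dx": 0,"dy": 0,"dz": 1,"rx": 0.5,"ry": 0,"rz": 0},
    {"grip": 1,"dx": 0,"dy": 0.3,"dz": 0,"rx": 0,"ry": 0,"rz": 0}
  ]
}}

```text
t: 16.85
eef_pos: [0.5748, -0.0772, 0.0658]
orientation: [0.007, -0.698, 0.716, -0.007]
ft_force: [-5.8, -0.9, -0.9]
opening: 0.0183
```

```bash
python3 mv.py .5746 -.0771 .0688 -91.5
```

```text
t 16.85 pos [ 0.5748 -0.0772  0.0658] xang -91.51 tooly [-0.9994  0.0263 -0.0205] z [ 2.050e-02 -5.000e-04 -9.998e-01] F [-5.81 -0.93 -0.9 ] T [-0.26  1.04 -0.16] op 0.0183
rot [-1.17  0.   -0.01]
shift now-axes [-0.1  0.2 -3. ] after-rot axes [-0.1  0.2 -3. ]
```

Call:
{"method": "play_rows", "body": {
  "motion": [
    {"grip": 0.6,"dx": 0,"dy": 0,"dz": 0,"rx": 0,"ry": 0,"rz": 0},
    {"grip": 0,"dx": 0,"dy": 0,"dz": 0,"rx": 0,"ry": 0,"rz": 0},
    {"grip": 0,"dx": 0,"dy": 0,"dz": 0,"rx": 0,"ry": 0,"rz": 0},
    {"grip": 0,"dx": 0,"dy": 0,"dz": 0,"rx": 0,"ry": 0,"rz": 0},
    {"grip": 0,"dx": 0,"dy": 0,"dz": 0,"rx": 0,"ry": 0,"rz": 0}
  ]
}}

```text
t: 17.48
eef_pos: [0.5762, -0.0773, 0.0662]
orientation: [0.008, -0.698, 0.716, -0.008]
ft_force: [0.0, -0.5, 0.2]
opening: 0.0854
```

```bash
python3 mv.py .5746 -.0771 .0688 -91.5; python3 - <<'E'
from rig import bot
import cv2
cv2.imwrite("pics/s4.png",bot.camera("side")["image"][:,:,::-1])
E
```

```text
t 17.475 pos [ 0.5762 -0.0773  0.0662] xang -91.5 tooly [-0.9994  0.0262 -0.0229] z [ 2.290e-02 -6.000e-04 -9.997e-01] F [ 0.01 -0.54  0.24] T [-0.07 -0.    0.02] op 0.0854
rot [-1.31  0.   -0.  ]
shift now-axes [-0.1  1.5 -2.6] after-rot axes [-0.1  1.6 -2.6]
```

View pics/s4.png

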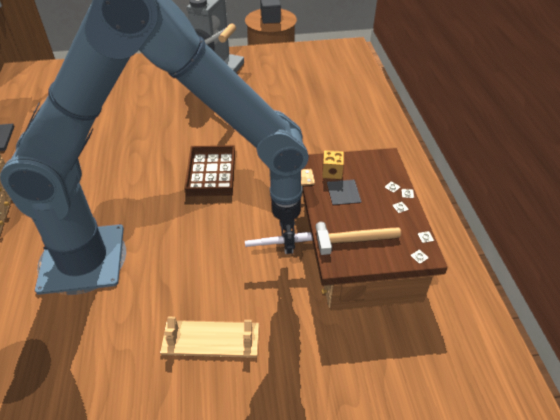

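Call:
{"method": "play_rows", "body": {
  "motion": [
    {"grip": 0,"dx": 0,"dy": 0,"dz": -10,"rx": 0,"ry": 0,"rz": 0},
    {"grip": 0,"dx": 0,"dy": 0,"dz": -20,"rx": 0,"ry": 0,"rz": 0},
    {"grip": 0,"dx": 0,"dy": 0,"dz": -30,"rx": 0,"ry": 0,"rz": 0},
    {"grip": 0,"dx": 0,"dy": 5,"dz": -40,"rx": 0,"ry": 0,"rz": 0},
    {"grip": 0,"dx": 0,"dy": 20,"dz": -40,"rx": 0,"ry": 0,"rz": 0}
  ]
}}

```text
t: 18.15
eef_pos: [0.5483, -0.0765, 0.2076]
orientation: [0.009, -0.698, 0.716, -0.009]
ft_force: [0.2, -0.5, 0.7]
opening: 0.0855
```

Call:
{"method": "play_rows", "body": {
  "motion": [
    {"grip": 0,"dx": -40,"dy": 30,"dz": -20,"rx": 0,"ry": 0,"rz": 0},
    {"grip": 0,"dx": -50,"dy": 30,"dz": 0,"rx": 0,"ry": 0,"rz": 0},
    {"grip": 0,"dx": -50,"dy": 20,"dz": 0,"rx": 0,"ry": 0,"rz": 0},
    {"grip": 0,"dx": -30,"dy": 10,"dz": 0,"rx": 0,"ry": 0,"rz": 0},
    {"grip": 0,"dx": 0,"dy": 0,"dz": 0,"rx": 0,"ry": 0,"rz": 0}
  ]
}}

```text
t: 18.77
eef_pos: [0.4612, 0.0984, 0.2243]
orientation: [0.009, -0.7, 0.715, -0.008]
ft_force: [0.8, 0.1, 0.2]
opening: 0.0852
```

```bash
python3 mv.py .5746 -.0771 .0688 -91.5; python3 - <<'E'
from rig import bot
import cv2
cv2.imwrite("pics/s5.png",bot.camera("side")["image"][:,:,::-1])
cv2.imwrite("pics/t5.png",bot.camera("top")["image"][:,:,::-1])
E
```

```text
t 18.775 pos [0.4612 0.0984 0.2243] xang -91.22 tooly [-0.9995  0.0212 -0.0236] z [ 2.360e-02  5.000e-04 -9.997e-01] F [0.81 0.13 0.24] T [-0.04 -0.   -0.01] op 0.0852
rot [-1.35  0.06  0.28]
shift now-axes [ 173.2 -113.4  158.1] after-rot axes [ 172.5 -117.9  155.5]
```

View pics/s5.png

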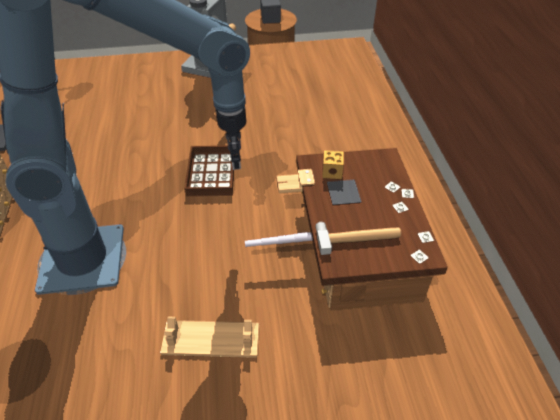

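View pics/t5.png

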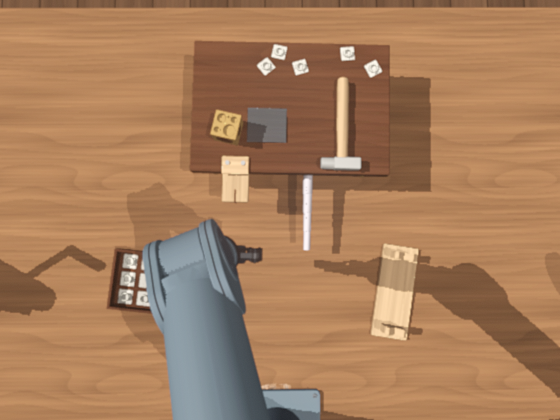

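```bash
python3 - <<'E'
from h import *
import cv2
# mid at home: TCP .5744+.0007, -.0773 ; axis dir yaw -.026; thin end 112.5 back
for d in (0,.02,.03):
    P=np.array([.575-.1125,-.0773+.003,.0895-.0007-.225*d]);print(d,proj("side",P).round(1),proj("top",P).round(1), "dpx per 5mm x",(proj("top",P+[.005,0,0])-proj("top",P)).round(1))
s=cv2.imread("pics/s5.png");t=cv2.imread("pics/t5.png")
a=np.hstack([cv2.resize(s[215:265,235:325],None,fx=4.4,fy=4.4),cv2.resize(t[165:215+0,280:370],None,fx=4.4,fy=4.4)])
b=cv2.resize(t[215:265,280:370],None,fx=4.4,fy=4.4)
cv2.imwrite("pics/m.png",np.vstack([a,np.hstack([b,b*0])]))
for n,o,n2 in(("side",s,"side0"),("top",t,"top0")):
    d=cv2.absdiff(o,cv2.imread(f"pics/{n2}.png")).max(2)
    print(n,"block/hammer/tray diffs", d[100:175,205:290].mean() if n=="top" else (d[150:205,320:345].mean(),d[225:255,330:400].mean(),d[150:192,188:225].mean()))
E
```

```text
0 [244.5 241.1] [305.8 248.6] dpx per 5mm x [-0.  -2.1]
0.02 [244.6 242.2] [305.6 248.6] dpx per 5mm x [-0.  -2.1]
0.03 [244.6 242.7] [305.6 248.6] dpx per 5mm x [-0.  -2.1]
side block/hammer/tray diffs (np.float64(2.9425454545454546), np.float64(2.9557142857142855), np.float64(15.3005148005148))
top block/hammer/tray diffs 3.7857254901960786
```

View pics/m.png

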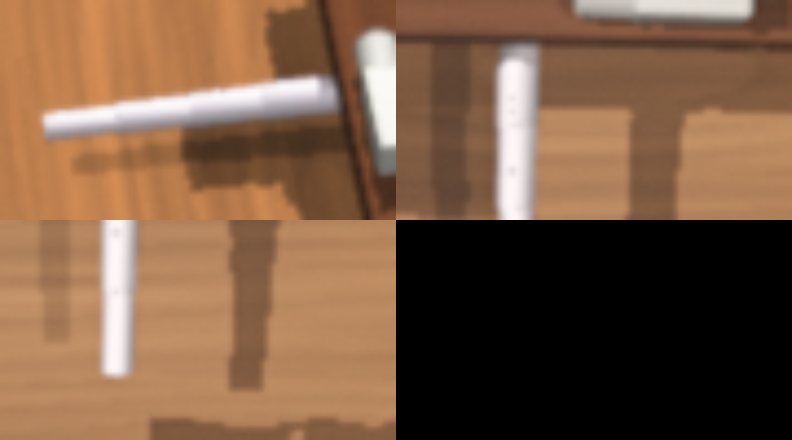

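```bash
python3 - <<'E'
from h import *
import cv2
t=cv2.imread("pics/t5.png").astype(float);t0=cv2.imread("pics/top0.png").astype(float)
# blue channel profile along axis at thin end
print("now blue col mean x304-308 rows 244-254",t[244:255,305:309,0].mean(1).round(0))
for y in(-.008,0,.008): pass
for z in(.078,.085,.092): print(z,proj("top",np.array([.4625,-.0743,z])).round(2))
print("initial thin end rows", [ (r,t0[r,394:399,0].mean().round(0)) for r in range(334,345)])
c,s_=np.cos(-.1634),np.sin(-.1634)
for z in(.052,.06,.068): print("init pred",proj("top",np.array([.3514-.1125*c,-.3056-.1125*s_,z])).round(2))
s=cv2.imread("pics/s5.png").astype(float);s0=cv2.imread("pics/side0.png").astype(float)
print("side now rows243-245 cols 238-254",s[242:246,238:254,0].mean(0).round(0))
print("side init rows325-327 cols155-170",s0[325:328,156:170,0].mean(0).round(0), proj("side",np.array([.3514-.1125*c,-.3056-.1125*s_,.06])).round(2))
E
```

```text
now blue col mean x304-308 rows 244-254 [236. 236. 236. 236. 236. 226. 162.  97.  90.  96.  98.]
0.078 [305.47 248.54]
0.085 [305.66 248.59]
0.092 [305.85 248.65]
initial thin end rows [(334, np.float64(193.0)), (335, np.float64(189.0)), (336, np.float64(186.0)), (337, np.float64(185.0)), (338, np.float64(181.0)), (339, np.float64(174.0)), (340, np.float64(161.0)), (341, np.float64(120.0)), (342, np.float64(83.0)), (343, np.float64(83.0)), (344, np.float64(91.0))]
init pred [392.85 338.81]
init pred [393.76 339.59]
init pred [394.69 340.39]
side now rows243-245 cols 238-254 [ 80.  79.  76.  76.  78.  81. 108. 184. 203. 202. 200. 198. 195. 192.
 189. 185.]
side init rows325-327 cols155-170 [ 66.  68.  67.  65.  72. 123. 148. 154. 156. 156. 158. 159. 161. 163.] [161.33 325.85]
```

Call:
{"method": "play_rows", "body": {
  "motion": [
    {"grip": 1,"dx": 25,"dy": 20,"dz": 0,"rx": -1.3,"ry": 0,"rz": 0},
    {"grip": 1,"dx": 50,"dy": 20,"dz": 0,"rx": 0,"ry": 0,"rz": 0},
    {"grip": 1,"dx": 50,"dy": 10,"dz": 0,"rx": 0,"ry": 0,"rz": 0},
    {"grip": 1,"dx": 45,"dy": 0,"dz": 0,"rx": 0,"ry": 0,"rz": 0},
    {"grip": 1,"dx": 0,"dy": 0,"dz": 0,"rx": 0,"ry": 0,"rz": 0}
  ]
}}

```text
t: 19.5
eef_pos: [0.407, -0.0775, 0.2233]
orientation: [-0.0, -0.695, 0.719, -0.001]
ft_force: [0.2, 0.5, 0.5]
opening: -0.0
```

```bash
python3 mv.py .42 -.0737 .072 -91.5
```

```text
t 19.5 pos [ 0.407  -0.0775  0.2233] xang -92.01 tooly [-9.994e-01  3.500e-02 -3.000e-04] z [ 3.0e-04 -1.3e-03 -1.0e+00] F [0.24 0.53 0.46] T [-0.01 -0.   -0.02] op -0.0
rot [-0.02 -0.08 -0.51]
shift now-axes [ -4.4 -12.8 151.3] after-rot axes [ -4.1 -12.9 151.3]
```

Call:
{"method": "play_rows", "body": {
  "motion": [
    {"grip": 1,"dx": -4,"dy": 0,"dz": 30,"rx": 0,"ry": 0,"rz": -0.5},
    {"grip": 1,"dx": 0,"dy": -3,"dz": 40,"rx": 0,"ry": 0,"rz": 0},
    {"grip": 1,"dx": 0,"dy": -3,"dz": 40,"rx": 0,"ry": 0,"rz": 0},
    {"grip": 1,"dx": 0,"dy": -3,"dz": 40,"rx": 0,"ry": 0,"rz": 0},
    {"grip": 1,"dx": 0,"dy": -3,"dz": 0,"rx": 0,"ry": 0,"rz": 0}
  ]
}}

```text
t: 20.12
eef_pos: [0.4176, -0.0688, 0.0713]
orientation: [-0.002, -0.701, 0.713, 0.002]
ft_force: [0.5, 0.7, 0.1]
opening: -0.0002
```

```bash
python3 mv.py .44 -.0737 .072 -91.5; python3 - <<'E'
from rig import bot
import cv2,numpy as np
s=bot.camera("side")["image"][:,:,::-1];t=bot.camera("top")["image"][:,:,::-1]
cv2.imwrite("pics/n.png",np.hstack([cv2.resize(s[190:270,215:305],(400,356)),cv2.resize(t[190:270,260:350],(400,356))]))
E
```

```text
t 20.125 pos [ 0.4176 -0.0688  0.0713] xang -91.01 tooly [-0.9998  0.0177  0.0058] z [-5.8e-03  6.0e-04 -1.0e+00] F [0.48 0.68 0.14] T [ 0.    0.05 -0.03] op -0.0002
rot [0.33 0.03 0.49]
shift now-axes [  4.5 -22.5  -0.9] after-rot axes [  4.3 -22.5  -0.7]
```

View pics/n.png

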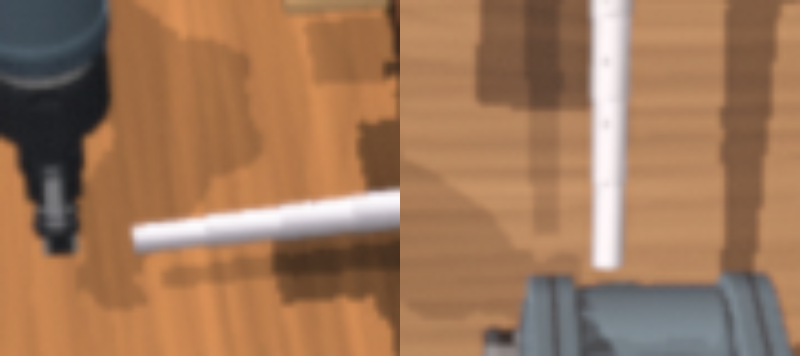

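Call:
{"method": "play_rows", "body": {
  "motion": [
    {"grip": 1,"dx": 4,"dy": -6,"dz": 0,"rx": 0.3,"ry": 0,"rz": 0.5},
    {"grip": 1,"dx": 0,"dy": -8,"dz": 0,"rx": 0,"ry": 0,"rz": 0},
    {"grip": 1,"dx": 0,"dy": -6,"dz": 0,"rx": 0,"ry": 0,"rz": 0},
    {"grip": 1,"dx": 0,"dy": -3,"dz": 0,"rx": 0,"ry": 0,"rz": 0},
    {"grip": 1,"dx": 0,"dy": 0,"dz": 0,"rx": 0,"ry": 0,"rz": 0}
  ]
}}

```text
t: 20.85
eef_pos: [0.4427, -0.0736, 0.0732]
orientation: [0.002, -0.698, 0.716, -0.002]
ft_force: [-0.8, -0.1, -1.1]
opening: -0.0003
```

Call:
{"method": "play_rows", "body": {
  "motion": [
    {"grip": 1,"dx": 0,"dy": -1,"dz": 0,"rx": 0,"ry": 0,"rz": 0},
    {"grip": 1,"dx": 0,"dy": -1,"dz": 0,"rx": 0,"ry": 0,"rz": 0}
  ]
}}

```text
t: 21.1
eef_pos: [0.4443, -0.0737, 0.0731]
orientation: [0.002, -0.698, 0.716, -0.002]
ft_force: [-1.3, -0.1, 0.6]
opening: 0.0001
```

Call:
{"method": "play_rows", "body": {
  "motion": [
    {"grip": 1,"dx": 0,"dy": -1,"dz": 0,"rx": 0,"ry": 0,"rz": 0},
    {"grip": 1,"dx": 0,"dy": -1,"dz": 0,"rx": 0,"ry": 0,"rz": 0}
  ]
}}

```text
t: 21.35
eef_pos: [0.4465, -0.0738, 0.0732]
orientation: [0.002, -0.698, 0.716, -0.002]
ft_force: [0.4, -0.1, -0.2]
opening: 0.0003
```

Call:
{"method": "play_rows", "body": {
  "motion": [
    {"grip": 1,"dx": 0,"dy": -1,"dz": 0,"rx": 0,"ry": 0,"rz": 0},
    {"grip": 1,"dx": 0,"dy": -1,"dz": 0,"rx": 0,"ry": 0,"rz": 0}
  ]
}}

```text
t: 21.6
eef_pos: [0.4486, -0.0738, 0.0732]
orientation: [0.002, -0.698, 0.716, -0.002]
ft_force: [0.1, -0.1, 0.5]
opening: 0.0
```

Call:
{"method": "play_rows", "body": {
  "motion": [
    {"grip": 1,"dx": 0,"dy": -1,"dz": 0,"rx": 0,"ry": 0,"rz": 0},
    {"grip": 1,"dx": 0,"dy": -1,"dz": 0,"rx": 0,"ry": 0,"rz": 0}
  ]
}}

```text
t: 21.85
eef_pos: [0.4505, -0.0738, 0.0732]
orientation: [0.002, -0.698, 0.716, -0.002]
ft_force: [0.6, -0.4, -0.2]
opening: 0.0005
```

Call:
{"method": "play_rows", "body": {
  "motion": [
    {"grip": 1,"dx": 0,"dy": -1,"dz": 0,"rx": 0,"ry": 0,"rz": 0},
    {"grip": 1,"dx": 0,"dy": 0,"dz": 0,"rx": 0,"ry": 0,"rz": 0}
  ]
}}

```text
t: 22.1
eef_pos: [0.4509, -0.0739, 0.073]
orientation: [0.001, -0.698, 0.716, -0.001]
ft_force: [-1.5, 0.7, 0.3]
opening: -0.0004
```

Call:
{"method": "play_rows", "body": {
  "motion": [
    {"grip": 1,"dx": 0,"dy": -1,"dz": 0,"rx": 0,"ry": 0,"rz": 0},
    {"grip": 1,"dx": 0,"dy": 0,"dz": 0,"rx": 0,"ry": 0,"rz": 0}
  ]
}}

```text
t: 22.35
eef_pos: [0.4511, -0.0739, 0.0728]
orientation: [0.001, -0.698, 0.716, -0.001]
ft_force: [-5.2, -1.0, 0.6]
opening: 0.0003
```

Call:
{"method": "play_rows", "body": {
  "motion": [
    {"grip": 1,"dx": 0,"dy": -1,"dz": 0,"rx": 0,"ry": 0,"rz": 0},
    {"grip": 1,"dx": 0,"dy": 0,"dz": 0,"rx": 0,"ry": 0,"rz": 0}
  ]
}}

```text
t: 22.6
eef_pos: [0.4511, -0.0739, 0.0726]
orientation: [0.0, -0.698, 0.716, -0.0]
ft_force: [-7.2, 0.1, 2.0]
opening: 0.0001
```

Call:
{"method": "play_rows", "body": {
  "motion": [
    {"grip": 1,"dx": 0,"dy": -1,"dz": 0,"rx": 0,"ry": 0,"rz": 0},
    {"grip": 1,"dx": 0,"dy": 0,"dz": 0,"rx": 0,"ry": 0,"rz": 0}
  ]
}}

```text
t: 22.85
eef_pos: [0.4511, -0.0739, 0.0723]
orientation: [-0.0, -0.698, 0.716, 0.0]
ft_force: [-8.5, 0.9, 1.0]
opening: -0.0002
```

Call:
{"method": "play_rows", "body": {
  "motion": [
    {"grip": 1,"dx": 0,"dy": -1,"dz": 0,"rx": 0,"ry": 0,"rz": 0},
    {"grip": 1,"dx": 0,"dy": 0,"dz": 0,"rx": 0,"ry": 0,"rz": 0}
  ]
}}

```text
t: 23.1
eef_pos: [0.4511, -0.0739, 0.0721]
orientation: [-0.001, -0.698, 0.716, 0.001]
ft_force: [-10.0, 0.6, 1.5]
opening: -0.0002
```

Call:
{"method": "play_rows", "body": {
  "motion": [
    {"grip": 1,"dx": 0,"dy": 3,"dz": 0,"rx": 0,"ry": 0,"rz": 0},
    {"grip": 1,"dx": 0,"dy": 10,"dz": 0,"rx": 0,"ry": 0,"rz": 0},
    {"grip": 1,"dx": 0,"dy": 20,"dz": 0,"rx": 0,"ry": 0,"rz": 0},
    {"grip": 1,"dx": 0,"dy": 10,"dz": -40,"rx": 0,"ry": 0,"rz": 0},
    {"grip": 1,"dx": 0,"dy": 0,"dz": -50,"rx": 0,"ry": 0,"rz": 0}
  ]
}}

```text
t: 23.72
eef_pos: [0.4111, -0.0728, 0.1637]
orientation: [0.002, -0.698, 0.716, -0.002]
ft_force: [1.5, -0.1, 0.3]
opening: 0.0
```

Call:
{"method": "play_rows", "body": {
  "motion": [
    {"grip": 1,"dx": -20,"dy": 0,"dz": -40,"rx": 0,"ry": 0,"rz": 0},
    {"grip": 1,"dx": -50,"dy": 0,"dz": 0,"rx": 0,"ry": 0,"rz": 0},
    {"grip": 1,"dx": -50,"dy": 0,"dz": 0,"rx": 0,"ry": 0,"rz": 0},
    {"grip": 1,"dx": 0,"dy": 0,"dz": 0,"rx": 0,"ry": 0,"rz": 0},
    {"grip": 1,"dx": 0,"dy": 0,"dz": 0,"rx": 0,"ry": 0,"rz": 0}
  ]
}}

```text
t: 24.35
eef_pos: [0.4153, 0.0467, 0.2032]
orientation: [0.002, -0.698, 0.716, -0.002]
ft_force: [-0.1, -0.7, -0.2]
opening: -0.0002
```

```bash
python3 mv.py; python3 - <<'E'
from rig import bot
import cv2,numpy as np
cs=bot.camera("side")["image"][:,:,::-1];ct=bot.camera("top")["image"][:,:,::-1]
cv2.imwrite("pics/s6.png",cs);cv2.imwrite("pics/t6.png",ct)
print("top edge",ct[244:255,305:309,0].mean(1).round(0)); print("side edge",cs[242:246,238:254,0].mean(0).round(0))
E
```

```text
t 24.35 pos [0.4153 0.0467 0.2032] xang -91.49 tooly [-0.9996  0.026  -0.0065] z [ 6.5e-03 -3.0e-04 -1.0e+00] F [-0.1  -0.75 -0.24] T [-0.09  0.05 -0.02] op -0.0002
top edge [235. 234. 234. 234. 235. 224. 161.  97.  90.  95.  98.]
side edge [ 80.  80.  76.  76.  78.  81. 108. 184. 204. 203. 200. 198. 196. 193.
 189. 186.]
```

View pics/s6.png

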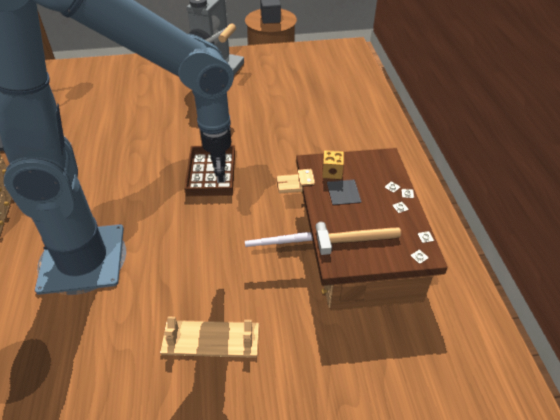

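View pics/t6.png

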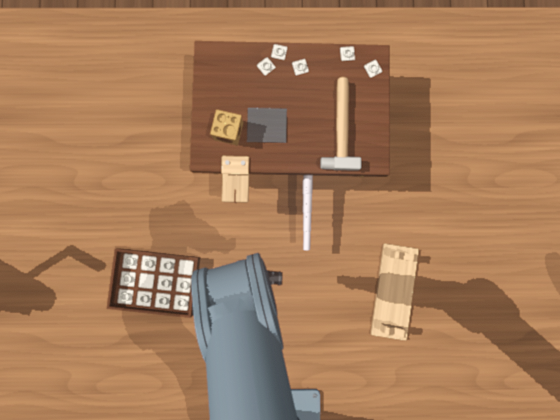

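The push did not move the mandrel, so it was already seated. The tray (108–200, 248–316), block (227,125) and hammer (342,120) in the top view are where they started, and the robot touches nothing.

```bash
python3 -c "
from rig import bot
print(bot.sign_off())"
```

```text
the job is handed in; nothing more can be done
None
```

The mandrel is fitted in the bench rail with its shoulder against the face. I released it and handed the job in at about 24 s of the 72 s allowed.

**What I did:** I gripped the mandrel at the 20 mm step, lifted it from the cradle and turned it square to the rail. I slid the nose along the face under about 6–7 N until it dropped into the hole, roughly 6–7 mm to the left of rail_mid. I then pushed it in until the shoulder stopped it, lowered the thin end slightly to take up the hole's play, and let go. The highest force read while pressing was about 10 N.

**Last checks:**
- **Depth:** the shoulder stopped 55 mm past the point where the nose first met the face, within 0.2 mm.
- **Seating after release:** a 10 N push on the thin end with the closed fingers moved it less than about 0.3 mm. The thin end's edge sits at the same pixels in both pictures before and after that push.
- **Bystanders:** the tray, block and hammer look unmoved in the final pictures, and the gripper was clear of everything.

**One disagreement:** by calibration, the top camera put the thin end about 2 mm farther out than expected, and the side camera about 0.6 mm farther in. I took this as calibration error, since the force and depth readings both say it is fully home.

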